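# Fill, close and stack the small stock boxes

## Task

Lay the loose pack flat inside the open stock box and put the loose lid fully down on that box. Then take the two closed boxes off the sloping rack and stack them on it where it stands, the deep one first and the shallow one on top, each set down squarely with all four feet in the corner recesses of the lid below. Set the lid and the boxes down gently, without letting them drop, and leave the bottle, the jar and the tape roll alone.

Things in the scene. Friction and masses are not known exactly. Their poses are not given: they have to be found in the camera images.
- bottom_box: Open grey plastic box standing loose on the table, 110 (its x) x 54 (y) mm outside, 52 mm high, walls 3 mm, 0.3 kg. Origin: centre of its underside, level with the bottoms of its 6 mm feet; z up. A firm layer of packs fills its floor up to 25 mm above the origin; above it 104 x 48 mm are free, 27 mm deep to the rim.
- lid: Loose white drop-on lid, right way up on the table, 120 (x) x 64 (y) x 16 (z) mm, 60 g. Origin: centre of its lower edge; z up. Its 3 mm skirt goes over the bottom box's rim with 2 mm to spare all round, either way round; fully down, its origin is 44 mm above the box's. On top, four corner pockets 16 x 16 x 5 mm deep at x = +-49, y = +-21 mm.
- lid_seat (a point): Point on the loose lid's vertical centre line at the height of its pocket floors (11 mm above its origin). The deep box is seated when its origin is here, x axes parallel (either way round).
- pack: Small brown cardboard pack with a pale paper band, 50 (x) x 35 (y) x 16 (z) mm, 30 g, lying flat on the table. Origin: centre of its underside; z up.
- deep_box: Closed grey box with white lid latched on, one rigid piece of 0.25 to 0.5 kg, the taller of the two on the rack: 66 mm high, body 110 (x) x 54 (y), lid 120 x 64 mm. Lid skirt (flat sides, 64 mm across y) 50 to 66 mm above the origin. Origin: centre of the underside at the bottoms of the feet; z square to the lid. Starts tilted 30 degrees, square to the rack's shelf, x up the slope.
- deep_seat (a point): The same kind of point on the deep box: its centre line at the height of the pocket floors in its lid (61 mm above its origin; pockets as in the loose lid). The shallow box is seated when its origin is here, x axes parallel (either way round).
- shallow_box: The less tall closed box on the rack, otherwise alike, 0.15 to 0.31 kg: 44 mm high, lid skirt 28 to 44 mm above its origin. Both boxes have four round feet 6 mm high, 11.6 mm across, tapering to 8.4 mm at the bottom, at x = +-49, y = +-21 mm. Origin: centre of the underside at the bottoms of the feet. Starts tilted beside the deep box; which is left or right varies.
- rack: Fixed sloping rack of dark sheet steel: shelf 156 mm up the slope, 290 mm wide, sloping 30 degrees down towards the robot, with a 14 mm lip at its lower edge, where the boxes stand, and a 9 mm lip at the back. Origin: middle of the shelf's upper face, 75 mm over the table; x up the slope, y across (level), z square to the shelf. The boxes stand 132 mm apart across it.
- water_bottle: Bystander: green bottle, 64 mm across, 210 mm high, standing at the right. Origin: centre of its underside.
- coffee_jar: Bystander: jar, 72 mm across, 100 mm high, standing at the left. Origin: centre of its underside.
- tape_roll: Bystander: roll of packing tape lying flat, 100 mm across, 48 mm high, in front of the rack. Origin: centre of its underside.
Things that resemble listed ones, but are neither listed nor needed, are in the scene too. What is shaped like the deep_box but pink, purple or turquoise is not meant.

How it is judged:
By the outcome, as a careful person would: the job done as asked, in the order asked, and still so for the second after the job is handed in, with the robot touching nothing.
It also fails if it takes over 72 s, if anything falls off the work surface, if the arm or the gripper's body presses on something with over 40 N, if the wrist force passes 120 N, or if a joint passes its speed limit or range.

## Robot

A 6-joint arm with a two-finger parallel gripper is mounted at the origin on the work surface. World frame = base frame: x ahead of the robot, y to its left, z up, the work surface at z = 0. Lengths are in m, angles in rad, forces in N, time in s.
With the tool pointing down it reaches from about 0.25 to 0.725 m from the base axis. Payload 4 kg.
Tool frame: the origin (TCP) lies between the finger pads; the fingertips stand 11 mm ahead of it and the grasp point (between the pads) lies 8 mm behind it (bot.tip_extent is the distance from the TCP to the fingertips, in m); z points along the fingers, y is the line along which they close (so a half turn about z gives the same grasp; the last joint's range is limited). The gripper opens to 85 mm and grips with 20 to 120 N. Pads are 22 mm wide; open, the fingers measure 114 mm over their backs; the gripper's body (76 mm by 85 mm) begins 54 mm behind the grasp point. The pads swing forward as they close: fully open they stand 13 mm farther back than shut.
Start: joints at [1.103, 0.241, 0.005, 1.335, 0, 1.571], TCP at [0.225, 0.446, 0.242] pointing down, gripper open.
Joint ranges: [-2.72, 2.72], [-1.05, 1.87], [-1.09, 1.28], [-1.99, 2.15], [-1.42, 1.44], [-3.14, 3.14]. Speed limits (rad/s): [2.79, 2.79, 3.14, 3.14, 3.14, 3.14].

## Interface

Orientations are given as a unit quaternion [x, y, z, w].
In Python, from workcell import bot gives the robot as it stands. The module is installed in compiled form; this text tells all that it offers.
- The arm moves only by the tool drive_tool, never from a script. Its argument "rows" is a list of rows, each an object of numbers: "dx", "dy", "dz": the shift along the tool's x, y, z in units of 50 mm (1.0 is 50 mm); "wx", "wy", "wz": the turn, a rotation vector about the tool's x, y, z in units of 5 degrees (1.0 is 5 degrees); "hand": the finger opening in mm, from 0 to 85.4. A call has 1 to 20 rows; each row is the pose to reach, as a shift and turn from the pose commanded when the call began, along the tool's axes at that moment; what a row does not reach only later rows make up. A row lasts 1/10 s, in which the tool goes at most 50 mm and 8.59 degrees, less where a joint would pass 70% of its speed; a pose out of reach is approached as far as the arm can. A call with a gripper value outside its range is refused whole. The fingers move at their own pace and stop on an object; the grip force is fixed at half the most. Time passes only in rows, so rows that repeat a pose let the fingers close. It gives the time, the measured TCP pose, the force, the opening and the grip force at its end, in the units of the state.
- bot.get_obs(): the state, without advancing time (a new reading comes with each control period).
- bot.camera(name): name is "scene" or "side" or "wrist"; returns the picture (384x512x3 uint8, red, green, blue); there is no depth.
- bot.get_calibration(name): a dict with "vfov" (degrees; the focal length in pixels is half the picture's height over the tangent of half this angle, whatever the lens; pixels are square), "cx", "cy" (the principal point, pixels), "origin" and "rotation" of the camera in the world; the wrist camera has in their place "mount" (4x4, takes a point from camera to tool coordinates, whose origin is the TCP and whose axes are the flange's). Camera axes: x right, y up, looking along -z (the intrinsics and any distortion apply to the point x, -y, -z); pixel columns grow to the right and rows downward; lengths in m; the calibration is good to about 2 mm. A picture is of the moment at which its call begins: read the wrist's pose just before it. get_calibration takes no time and is no camera call.
- bot.job_done(): hands the job in; it is judged then, once.
Trained networks look in the newest picture that a camera, given by its name, has taken for a name from the list of things; names that differ only in an ending like _2 or _b are one class to them, and where a whole thing is asked for, a point or a joint stands for the part that bears it (a point fixed in the world has none). Each returns a list of dicts, best first, with "score" (0 to 1); they miss things now and then, are a little off and sometimes report something else, mostly with a low value. They report only what shows in the picture. A call takes as long as a camera call. They do not tell look-alikes from the thing itself.
- bot.look_for(camera, thing): "extent" ([centre column, centre row, width, height] in pixels, round what is visible of it).
- bot.outline_of(camera, thing): "region" (384x512 bool, what is visible of it) and "extent" ([centre column, centre row, width, height] in pixels, round what is visible of it).
The state is a dict: "clock": time; "joint_pos": joint angles; "joint_vel": joint speeds; "tau": joint torques, N m; "eef_pos": TCP position; "tool_rot": TCP orientation; "ft_force": force on the tool from outside, world axes, zero at the start; "ft_torque": the same for the moment, N m; "grip_width": finger opening in m; "grasp_force": force on a finger pad.
Only numpy, scipy, OpenCV 4.12 (cv2) and the standard library are available. Lean on these libraries where they do the work, as an engineer would, in place of code of your own. Each camera call takes 0.05 s, during which the arm holds its last target. There are 200 camera calls.

## Working session

There is one attempt and no reset: what is moved stays moved. The work goes in short steps, Python scripts to look and compute and a tool call to move; the robot and the scene stay as the last step left them, time stands still between calls to the robot, and variables do not carry over. Pictures are saved under pics/ and viewed, at most 16 in all, crops included, and the job is handed in when it is done.

Besides the shell and the picture viewer there is one more tool, called after "Call:" as name([rows], argument=value, ...), one row to a line, values as JSON. drive_tool: Moves the arm, as the interface text tells. Its arguments: {"type":"object","properties":{"rows":{"type":"array","items":{"type":"object","properties":{"dx":{"type":"number"},"dy":{"type":"number"},"dz":{"type":"number"},"wx":{"type":"number"},"wy":{"type":"number"},"wz":{"type":"number"},"hand":{"type":"number"}}}}},"required":["rows"]}

```bash
mkdir -p pics; python3 - <<'E'
from workcell import bot
import cv2,numpy as np
np.set_printoptions(precision=4,suppress=True)
o=bot.get_obs();print(o['clock'],o['eef_pos'],o['tool_rot'],bot.tip_extent)
for n in("scene","side","wrist"):
    im=bot.camera(n);cv2.imwrite(f'pics/a_{n}.png',im[:,:,::-1]);print(n,bot.get_calibration(n))
    for t in("bottom_box","lid","pack","deep_box","shallow_box","rack","water_bottle","coffee_jar","tape_roll"):
        print(n,t,[(np.round(d['extent']).astype(int).tolist(),round(d['score'],2)) for d in bot.look_for(n,t)[:3]])
a=cv2.imread('pics/a_scene.png');b=cv2.imread('pics/a_side.png')
E
```

```text
0.0 [0.2252 0.4457 0.2414] [ 0.2317  0.9728 -0.001  -0.0002] 0.011
scene {'vfov': 56.17833432506582, 'cx': 250.60567798642023, 'cy': 188.75453260176593, 'origin': array([1.1102, 0.1371, 1.0967]), 'rotation': array([0.1541, 0.2075, 0.7578, 0.5992])}
scene bottom_box [([234, 180, 19, 35], 0.77), ([198, 147, 14, 18], 0.74)]
scene lid []
scene pack [([183, 181, 21, 33], 0.27)]
scene deep_box [([284, 168, 23, 41], 0.94), ([292, 271, 45, 45], 0.9), ([323, 198, 24, 36], 0.83)]
scene shallow_box [([365, 208, 24, 35], 0.6)]
scene rack [([341, 224, 101, 62], 0.79), ([196, 146, 14, 14], 0.16)]
scene water_bottle [([118, 190, 36, 44], 0.97), ([396, 179, 31, 32], 0.45), ([323, 198, 20, 34], 0.42)]
scene coffee_jar [([396, 181, 32, 28], 0.68)]
scene tape_roll [([340, 171, 31, 32], 0.93)]
side {'vfov': 57.59979277238659, 'cx': 253.06473470847737, 'cy': 196.12128807983686, 'origin': array([ 0.1298, -0.8514,  0.7287]), 'rotation': array([ 0.4575, -0.1084, -0.2016,  0.8592])}
side bottom_box [([251, 234, 43, 38], 0.88)]
side lid [([224, 169, 32, 33], 0.64), ([290, 270, 48, 32], 0.56), ([237, 293, 20, 
[... 210 characters left out ...]
ide water_bottle [([367, 267, 34, 67], 0.75)]
side coffee_jar [([170, 160, 19, 29], 0.74), ([224, 168, 37, 34], 0.4)]
side tape_roll [([178, 185, 25, 30], 0.74)]
wrist {'vfov': 70.11814708619279, 'cx': 257.4626411063591, 'cy': 192.5565529180115, 'mount': array([[ 0.0008,  0.9649,  0.2628,  0.0663],
       [ 1.    , -0.0007, -0.0004, -0.0019],
       [-0.0002,  0.2628, -0.9649, -0.1312],
       [ 0.    ,  0.    ,  0.    ,  1.    ]])}
wrist bottom_box [([202, 301, 69, 50], 0.19)]
wrist lid []
wrist pack []
wrist deep_box [([90, 360, 57, 43], 0.93)]
wrist shallow_box []
wrist rack []
wrist water_bottle []
wrist coffee_jar [([320, 280, 69, 86], 0.97)]
wrist tape_roll [([202, 300, 68, 53], 0.72)]
```

View pics/a_scene.png

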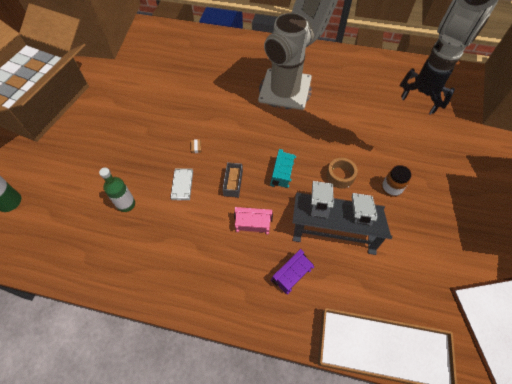

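View pics/a_side.png

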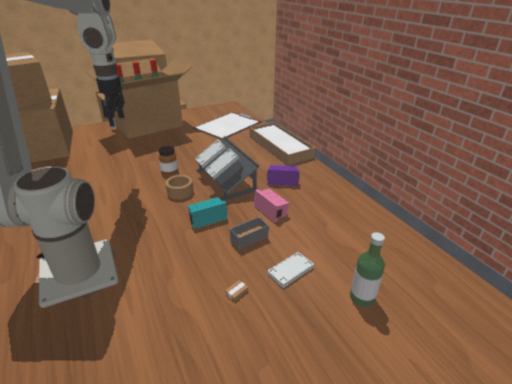

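The scene view shows the robot at the top, the bottom box at (233,180), the loose lid at (182,184), the pack at (196,146) and the bottle at (118,190). The rack is at (340,218), with the deep box at its left (322,198) and the shallow one at (364,208). The teal, pink and purple boxes are decoys.

```bash
cat > h.py <<'E'
from workcell import bot
import numpy as np,cv2
from scipy.spatial.transform import Rotation as R
from scipy.optimize import least_squares
np.set_printoptions(precision=4,suppress=True)
def cam(name,obs=None):
    c=bot.get_calibration(name);f=192/np.tan(np.radians(c['vfov'])/2)
    if name=='wrist':
        o=obs or bot.get_obs();Rt=R.from_quat(o['tool_rot']).as_matrix();M=np.array(c['mount'])
        Rc=Rt@M[:3,:3];oc=Rt@M[:3,3]+o['eef_pos']
    else: Rc=R.from_quat(c['rotation']).as_matrix();oc=np.array(c['origin'])
    return f,c['cx'],c['cy'],Rc,oc
def proj(C,P):
    f,cx,cy,Rc,oc=C;q=(np.atleast_2d(P)-oc)@Rc
    return np.c_[cx+f*q[:,0]/-q[:,2],cy-f*q[:,1]/-q[:,2]]
def ray(C,uv,z):
    f,cx,cy,Rc,oc=C;uv=np.atleast_2d(uv)
    d=np.c_[(uv[:,0]-cx)/f,-(uv[:,1]-cy)/f,-np.ones(len(uv))]@Rc.T
    return oc+d*((z-oc[2])/d[:,2])[:,None]
def shot(name,fn):
    o=bot.get_obs();im=bot.camera(name);cv2.imwrite('pics/'+fn,im[:,:,::-1]);return cam(name,o),im
def move(P,yaw=None,q=None):
    "delta in tool units to TCP P; yaw = world angle of tool x axis, tool down"
    o=bot.get_obs();Rt=R.from_quat(o['tool_rot'])
    d=Rt.inv().apply(np.array(P)-o['eef_pos'])/.05
    if yaw is not None: q=R.from_matrix(np.array([[np.cos(yaw),np.sin(yaw),0],[np.sin(yaw),-np.cos(yaw),0],[0,0,-1]]))
    w=np.degrees((Rt.inv()*q).as_rotvec())/5 if q is not None else 0
    print('d',d,'w',w);return d,w
E
python3 - <<'E'
from h import *
C=cam('scene')
for n,uv,z in(('box',(234,180),.03),('lid',(182,184),.012),('pack',(196,146),.01),('deep',(323,198),.12),('shal',(365,208),.11),('rack',(341,224),.06),('bottle',(125,205),.02),('jar',(396,185),.05),('tape',(342,172),.03),('teal',(284,168),.03),('pink',(253,220),.03)):
    print(n,ray(C,uv,z)[0])
o=bot.get_obs();print(R.from_quat(o['tool_rot']).as_matrix())
im=cv2.imread('pics/a_scene.png')[120:270,150:420];cv2.imwrite('pics/b.png',cv2.resize(im,None,fx=2.9,fy=2.9,interpolation=cv2.INTER_CUBIC))
E
```

```text
box [ 0.4956 -0.0871  0.03  ]
lid [ 0.5425 -0.2651  0.012 ]
pack [ 0.3719 -0.2688  0.01  ]
deep [0.5483 0.2155 0.12  ]
shal [0.5481 0.3456 0.11  ]
rack [0.5932 0.2878 0.06  ]
bottle [ 0.669  -0.4238  0.02  ]
jar [0.4034 0.4521 0.05  ]
tape [0.3785 0.2731 0.03  ]
teal [0.4077 0.0724 0.03  ]
pink [0.6291 0.0125 0.03  ]
[[-0.8926  0.4509  0.    ]
 [ 0.4509  0.8926  0.0001]
 [-0.      0.0001 -1.    ]]
```

View pics/b.png

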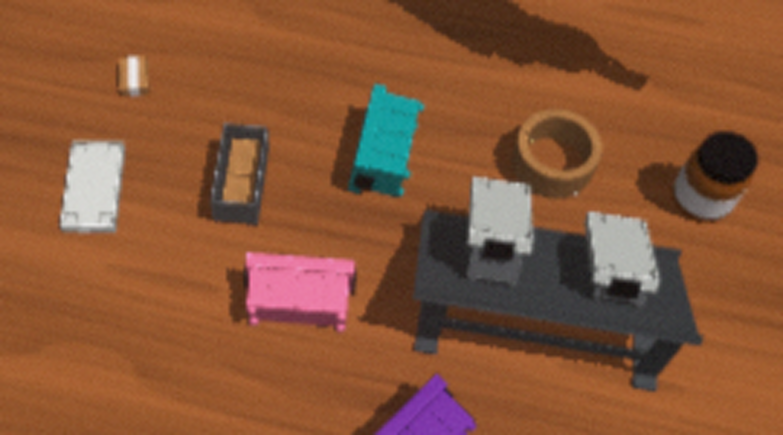

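```bash
python3 -c "
from h import *
move([.45,-.2,.24],yaw=np.pi)"
```

```text
d [-9.8368 -9.5124  0.0459] w [ 0.0007  0.0002 -5.3606]
```

Call:
drive_tool([
  {"dx": -9.8,"dy": -9.5,"wz": -5.36},
  {"dx": -9.8,"dy": -9.5,"wz": -5.36},
  {"dx": -9.8,"dy": -9.5,"wz": -5.36},
  {"dx": -9.8,"dy": -9.5,"wz": -5.36},
  {"dx": -9.8,"dy": -9.5,"wz": -5.36},
  {"dx": -9.8,"dy": -9.5,"wz": -5.36},
  {"dx": -9.8,"dy": -9.5,"wz": -5.36},
  {"dx": -9.8,"dy": -9.5,"wz": -5.36},
  {"dx": -9.8,"dy": -9.5,"wz": -5.36},
  {"dx": -9.8,"dy": -9.5,"wz": -5.36},
  {"dx": -9.8,"dy": -9.5,"wz": -5.36},
  {"dx": -9.8,"dy": -9.5,"wz": -5.36},
  {"dx": -9.8,"dy": -9.5,"wz": -5.36},
  {"dx": -9.8,"dy": -9.5,"wz": -5.36},
  {"dx": -9.8,"dy": -9.5,"wz": -5.36},
  {"dx": -9.8,"dy": -9.5,"wz": -5.36},
])

```text
invalid input at $.rows[0]: expected keys dx, dy, dz, wx, wy, wz, hand
```

```bash
python3 - <<'E'
from h import *
o=bot.get_obs();print(o['clock'],o['joint_pos'],o['eef_pos'],R.from_quat(o['tool_rot']).as_matrix()[:,0])
C,im=shot('wrist','c.png')
for t in('bottom_box','lid','pack'):
    for d in bot.outline_of('wrist',t)[:2]:
        m=d['region'].astype(np.uint8);(c,s,a)=cv2.minAreaRect(cv2.findNonZero(m));
        print(t,round(d['score'],2),d['extent'],c,s,a,ray(C,c,.016)[0])
E
```

```text
1.5 [ 1.103   0.2406  0.005   1.3352 -0.      1.5708] [0.2255 0.4463 0.2423] [-0.8926  0.4509 -0.    ]
```

View pics/c.png

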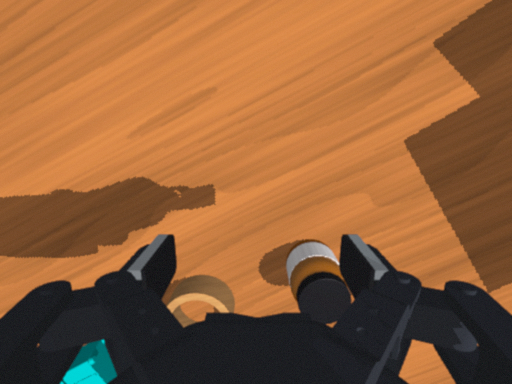

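The move was refused because every key is needed, so this is still the start view: the jar at (320,280) and the fingers filling the rows below about 235.

```bash
python3 -c "
from h import *
move([.52,-.19,.24],yaw=np.pi)"
```

```text
d [-10.996   -8.7023   0.0467] w [-0.      0.0002 -5.3603]
```

Call:
drive_tool([
  {"dx": -11,"dy": -8.7,"dz": 0,"wx": 0,"wy": 0,"wz": -5.36,"hand": 85},
  {"dx": -11,"dy": -8.7,"dz": 0,"wx": 0,"wy": 0,"wz": -5.36,"hand": 85},
  {"dx": -11,"dy": -8.7,"dz": 0,"wx": 0,"wy": 0,"wz": -5.36,"hand": 85},
  {"dx": -11,"dy": -8.7,"dz": 0,"wx": 0,"wy": 0,"wz": -5.36,"hand": 85},
  {"dx": -11,"dy": -8.7,"dz": 0,"wx": 0,"wy": 0,"wz": -5.36,"hand": 85},
  {"dx": -11,"dy": -8.7,"dz": 0,"wx": 0,"wy": 0,"wz": -5.36,"hand": 85},
  {"dx": -11,"dy": -8.7,"dz": 0,"wx": 0,"wy": 0,"wz": -5.36,"hand": 85},
  {"dx": -11,"dy": -8.7,"dz": 0,"wx": 0,"wy": 0,"wz": -5.36,"hand": 85},
  {"dx": -11,"dy": -8.7,"dz": 0,"wx": 0,"wy": 0,"wz": -5.36,"hand": 85},
  {"dx": -11,"dy": -8.7,"dz": 0,"wx": 0,"wy": 0,"wz": -5.36,"hand": 85},
  {"dx": -11,"dy": -8.7,"dz": 0,"wx": 0,"wy": 0,"wz": -5.36,"hand": 85},
  {"dx": -11,"dy": -8.7,"dz": 0,"wx": 0,"wy": 0,"wz": -5.36,"hand": 85},
  {"dx": -11,"dy": -8.7,"dz": 0,"wx": 0,"wy": 0,"wz": -5.36,"hand": 85},
  {"dx": -11,"dy": -8.7,"dz": 0,"wx": 0,"wy": 0,"wz": -5.36,"hand": 85},
  {"dx": -11,"dy": -8.7,"dz": 0,"wx": 0,"wy": 0,"wz": -5.36,"hand": 85},
  {"dx": -11,"dy": -8.7,"dz": 0,"wx": 0,"wy": 0,"wz": -5.36,"hand": 85},
  {"dx": -11,"dy": -8.7,"dz": 0,"wx": 0,"wy": 0,"wz": -5.36,"hand": 85},
])

```text
clock: 3.4
eef_pos: [0.5198, -0.1899, 0.2419]
tool_rot: [0.0, 1.0, 0.0, -0.001]
ft_force: [-0.3, 0.0, 0.8]
grip_width: 0.085
grasp_force: 0.0
```

```bash
python3 - <<'E'
from h import *
o=bot.get_obs();print(o['clock'],o['joint_pos'],o['eef_pos'],R.from_quat(o['tool_rot']).as_matrix()[:,0],o['ft_force'])
C,im=shot('wrist','d.png')
for t in('bottom_box','lid','pack'):
    for d in bot.outline_of('wrist',t)[:2]:
        m=d['region'].astype(np.uint8);(c,s,a)=cv2.minAreaRect(cv2.findNonZero(m));
        print(t,round(d['score'],2),d['extent'],c,s,a,ray(C,c,.016)[0])
E
```

```text
3.4 [-0.3504  0.3486  0.1521  1.3756  0.0004 -0.3498] [ 0.5198 -0.1899  0.2419] [-1.      0.0006  0.0011] [-0.3199  0.0118  0.7661]
bottom_box 0.98 [334.7, 152.2, 56.6, 100.7] (337.32586669921875, 152.18128967285156) (95.4757308959961, 55.75336456298828) 86.12147521972656 [ 0.4953 -0.0875  0.016 ]
lid 0.79 [199.1, 181.0, 74.4, 93.2] (199.96267700195312, 183.1099853515625) (89.21569061279297, 50.75953674316406) 75.0685806274414 [ 0.5366 -0.2683  0.016 ]
pack 0.84 [191.8, 50.3, 40.6, 53.8] (190.93666076660156, 46.52262496948242) (51.66126251220703, 31.14474868774414) 70.34617614746094 [ 0.371  -0.2699  0.016 ]
```

View pics/d.png

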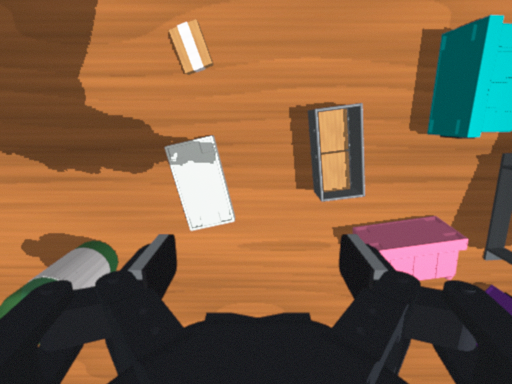

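Wrist view: the pack is at (190,46), the lid at (199,183) partly in shadow, and the open bottom box at (337,152). The bottle is at the lower left (80,270). I'll fit the models to the outlines next.

```bash
cat >> h.py <<'E'
from scipy.optimize import minimize
def cub(x,y,z0,z1): return [(sx*x/2,sy*y/2,z) for z in(z0,z1) for sx in(-1,1) for sy in(-1,1)]
SH={'lid':np.array(cub(.12,.064,0,.016)),'pack':np.array(cub(.05,.035,0,.016)),'bottom_box':np.array(cub(.11,.054,.006,.052)+cub(.106,.050,0,.006)),
 'deep_box':np.array(cub(.11,.054,.006,.05)+cub(.12,.064,.05,.066)+cub(.106,.05,0,.006)),'shallow_box':np.array(cub(.11,.054,.006,.028)+cub(.12,.064,.028,.044)+cub(.106,.05,0,.006))}
def fit(C,name,mask,x0,z=0,T=None,s=4):
    "T(p)->points; default pose x,y,yaw at height z. returns pose, IoU"
    M=cv2.resize(mask.astype(np.uint8),None,fx=s,fy=s,interpolation=cv2.INTER_NEAREST)
    T=T or (lambda p:R.from_euler('z',p[2]*10).apply(SH[name])+[p[0],p[1],z])
    def cost(p):
        h=cv2.convexHull(((proj(C,T(p))+.5)*s-.5).astype(np.float32));im=np.zeros_like(M)
        cv2.fillConvexPoly(im,np.round(h*16).astype(np.int32),1,shift=4)
        return 1-(im&M).sum()/(im|M).sum()
    p=np.array(x0,float);st=np.diag([.01,.01,.01])[:len(p),:len(p)]
    for k in range(2):
        r=minimize(cost,p,method='Nelder-Mead',options=dict(initial_simplex=np.vstack([p,p+st]),xatol=1e-5,fatol=1e-5));p=r.x
    return p,1-r.fun
def best(cam_,t,C,near,z=.02):
    L=bot.outline_of(cam_,t)
    L=[d for d in L if np.linalg.norm(ray(C,d['extent'][:2],z)[0,:2]-near)<.06]
    return L[0]['region'] if L else None
E
python3 - <<'E'
from h import *
o=bot.get_obs();C,im=shot('wrist','e.png')
for t,n in(('bottom_box',(.495,-.0875)),('lid',(.537,-.268)),('pack',(.371,-.27))):
    m=best('wrist',t,C,n)
    for y in((0,.15,-.15) if t!='pack' else (0,.05,-.15,.15,.1)):
        p,i=fit(C,t,m,[*n,y/10*10/10]) ;print(t,p[:2],np.degrees(p[2]*10),round(i,3))
E
```

```text
bottom_box [ 0.4931 -0.0942] 7.425169398939308 0.979
bottom_box [ 0.493  -0.0941] 7.39819328816382 0.979
bottom_box [ 0.493  -0.0942] 7.378510524591656 0.979
lid [ 0.5393 -0.268 ] 13.066410570492353 0.97
lid [ 0.5394 -0.268 ] 13.034299219836365 0.97
lid [ 0.5393 -0.2679] 13.055452027589574 0.97
pack [ 0.3705 -0.271 ] 19.056863063317298 0.95
pack [ 0.3705 -0.2709] 18.82149148534143 0.95
pack [ 0.3705 -0.271 ] 18.798078612225556 0.951
pack [ 0.3702 -0.2711] 18.840268117282417 0.949
pack [ 0.3705 -0.271 ] 18.839079271352652 0.951
```

```bash
python3 -c "
from h import *
move([.3705,-.271,.012],yaw=np.radians(108.8))"
```

```text
d [ 2.9979 -1.6303  4.6128] w [ 0.0017  0.0061 14.2521]
```

Call:
drive_tool([
  {"dx": 3.0,"dy": -1.63,"dz": 2.0,"wx": 0,"wy": 0,"wz": 14.25,"hand": 85},
  {"dx": 3.0,"dy": -1.63,"dz": 2.0,"wx": 0,"wy": 0,"wz": 14.25,"hand": 85},
  {"dx": 3.0,"dy": -1.63,"dz": 2.0,"wx": 0,"wy": 0,"wz": 14.25,"hand": 85},
  {"dx": 3.0,"dy": -1.63,"dz": 2.0,"wx": 0,"wy": 0,"wz": 14.25,"hand": 85},
  {"dx": 3.0,"dy": -1.63,"dz": 2.0,"wx": 0,"wy": 0,"wz": 14.25,"hand": 85},
  {"dx": 3.0,"dy": -1.63,"dz": 2.0,"wx": 0,"wy": 0,"wz": 14.25,"hand": 85},
  {"dx": 3.0,"dy": -1.63,"dz": 2.8,"wx": 0,"wy": 0,"wz": 14.25,"hand": 85},
  {"dx": 3.0,"dy": -1.63,"dz": 2.8,"wx": 0,"wy": 0,"wz": 14.25,"hand": 85},
  {"dx": 3.0,"dy": -1.63,"dz": 2.8,"wx": 0,"wy": 0,"wz": 14.25,"hand": 85},
  {"dx": 3.0,"dy": -1.63,"dz": 3.4,"wx": 0,"wy": 0,"wz": 14.25,"hand": 85},
  {"dx": 3.0,"dy": -1.63,"dz": 4.0,"wx": 0,"wy": 0,"wz": 14.25,"hand": 85},
  {"dx": 3.0,"dy": -1.63,"dz": 4.5,"wx": 0,"wy": 0,"wz": 14.25,"hand": 85},
  {"dx": 3.0,"dy": -1.63,"dz": 4.6,"wx": 0,"wy": 0,"wz": 14.25,"hand": 85},
  {"dx": 3.0,"dy": -1.63,"dz": 4.6,"wx": 0,"wy": 0,"wz": 14.25,"hand": 85},
  {"dx": 3.0,"dy": -1.63,"dz": 4.6,"wx": 0,"wy": 0,"wz": 14.25,"hand": 30},
  {"dx": 3.0,"dy": -1.63,"dz": 4.6,"wx": 0,"wy": 0,"wz": 14.25,"hand": 30},
  {"dx": 3.0,"dy": -1.63,"dz": 4.6,"wx": 0,"wy": 0,"wz": 14.25,"hand": 30},
  {"dx": 3.0,"dy": -1.63,"dz": 4.6,"wx": 0,"wy": 0,"wz": 14.25,"hand": 30},
])

```text
clock: 5.6
eef_pos: [0.3714, -0.2723, 0.0141]
tool_rot: [0.583, 0.813, -0.0, 0.002]
ft_force: [-0.3, 0.9, 6.0]
grip_width: 0.048
grasp_force: 62.1
```

```bash
python3 -c "
from h import *
o=bot.get_obs();print(o['eef_pos'],R.from_quat(o['tool_rot']).as_matrix()[:,0],o['ft_force'],o['grip_width'],o['grasp_force'],o['clock'])
c,im=shot('wrist','f.png')
move([.493,-.0942,.040],yaw=np.radians(97.4))"
```

```text
[ 0.3714 -0.2723  0.0141] [-0.3214  0.9469 -0.0028] [-0.3367  0.87    6.0242] 0.04802460712000525 62.08443760871887 5.6
d [ 2.5903  3.4485 -0.5184] w [0.0273 0.0306 2.2704]
```

View pics/f.png

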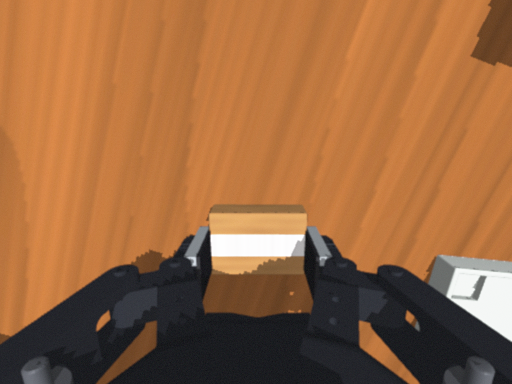

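Call:
drive_tool([
  {"dx": 0,"dy": 0,"dz": -0.8,"wx": 0,"wy": 0,"wz": 0,"hand": 30},
  {"dx": 0,"dy": 0,"dz": -1.8,"wx": 0,"wy": 0,"wz": 0,"hand": 30},
  {"dx": 2.59,"dy": 3.45,"dz": -2.0,"wx": 0,"wy": 0,"wz": 2.27,"hand": 30},
  {"dx": 2.59,"dy": 3.45,"dz": -2.0,"wx": 0,"wy": 0,"wz": 2.27,"hand": 30},
  {"dx": 2.59,"dy": 3.45,"dz": -2.0,"wx": 0,"wy": 0,"wz": 2.27,"hand": 30},
  {"dx": 2.59,"dy": 3.45,"dz": -2.0,"wx": 0,"wy": 0,"wz": 2.27,"hand": 30},
  {"dx": 2.59,"dy": 3.45,"dz": -2.0,"wx": 0,"wy": 0,"wz": 2.27,"hand": 30},
  {"dx": 2.59,"dy": 3.45,"dz": -2.0,"wx": 0,"wy": 0,"wz": 2.27,"hand": 30},
  {"dx": 2.59,"dy": 3.45,"dz": -2.0,"wx": 0,"wy": 0,"wz": 2.27,"hand": 30},
  {"dx": 2.59,"dy": 3.45,"dz": -1.5,"wx": 0,"wy": 0,"wz": 2.27,"hand": 30},
  {"dx": 2.59,"dy": 3.45,"dz": -1.1,"wx": 0,"wy": 0,"wz": 2.27,"hand": 30},
  {"dx": 2.59,"dy": 3.45,"dz": -0.8,"wx": 0,"wy": 0,"wz": 2.27,"hand": 30},
  {"dx": 2.59,"dy": 3.45,"dz": -0.65,"wx": 0,"wy": 0,"wz": 2.27,"hand": 30},
  {"dx": 2.59,"dy": 3.45,"dz": -0.55,"wx": 0,"wy": 0,"wz": 2.27,"hand": 30},
  {"dx": 2.59,"dy": 3.45,"dz": -0.55,"wx": 0,"wy": 0,"wz": 2.27,"hand": 30},
])

```text
clock: 7.15
eef_pos: [0.4917, -0.0941, 0.0399]
tool_rot: [0.66, 0.751, -0.0, 0.0]
ft_force: [-0.7, 0.7, -0.5]
grip_width: 0.0482
grasp_force: 62.3
```

```bash
python3 -c "
from h import *
o=bot.get_obs();print(o['eef_pos'],R.from_quat(o['tool_rot']).as_matrix()[:,0],o['ft_force'],o['grip_width'],o['grasp_force'],o['clock'])
move([.493,-.0942,.040],yaw=np.radians(97.4))"
```

```text
[ 0.4917 -0.0941  0.0399] [-0.1275  0.9918 -0.0001] [-0.7128  0.6629 -0.5191] 0.048181436873411414 62.32737421989441 7.15
d [-0.0047  0.0251 -0.002 ] w [-0.0007  0.0016 -0.0151]
```

Call:
drive_tool([
  {"dx": 0,"dy": 0,"dz": 0.03,"wx": 0,"wy": 0,"wz": 0,"hand": 58},
  {"dx": 0,"dy": 0,"dz": 0.03,"wx": 0,"wy": 0,"wz": 0,"hand": 58},
  {"dx": 0,"dy": 0,"dz": 0.0,"wx": 0,"wy": 0,"wz": 0,"hand": 58},
  {"dx": 0,"dy": 0,"dz": -0.7,"wx": 0,"wy": 0,"wz": 0,"hand": 58},
  {"dx": 0,"dy": 0,"dz": -1.6,"wx": 0,"wy": 0,"wz": 0,"hand": 85},
  {"dx": -3.57,"dy": 0.5,"dz": -1.8,"wx": 0,"wy": 0,"wz": -19.12,"hand": 85},
  {"dx": -3.57,"dy": 0.5,"dz": -1.8,"wx": 0,"wy": 0,"wz": -19.12,"hand": 85},
  {"dx": -3.57,"dy": 0.5,"dz": -1.8,"wx": 0,"wy": 0,"wz": -19.12,"hand": 85},
  {"dx": -3.57,"dy": 0.5,"dz": -1.8,"wx": 0,"wy": 0,"wz": -19.12,"hand": 85},
  {"dx": -3.57,"dy": 0.5,"dz": -1.8,"wx": 0,"wy": 0,"wz": -19.12,"hand": 85},
  {"dx": -3.57,"dy": 0.5,"dz": -1.8,"wx": 0,"wy": 0,"wz": -19.12,"hand": 85},
  {"dx": -3.57,"dy": 0.5,"dz": -1.8,"wx": 0,"wy": 0,"wz": -19.12,"hand": 85},
  {"dx": -3.57,"dy": 0.5,"dz": -1.8,"wx": 0,"wy": 0,"wz": -19.12,"hand": 85},
  {"dx": -3.57,"dy": 0.5,"dz": -1.8,"wx": 0,"wy": 0,"wz": -19.12,"hand": 85},
  {"dx": -3.57,"dy": 0.5,"dz": -1.8,"wx": 0,"wy": 0,"wz": -19.12,"hand": 85},
  {"dx": -3.57,"dy": 0.5,"dz": -1.8,"wx": 0,"wy": 0,"wz": -19.12,"hand": 85},
  {"dx": -3.57,"dy": 0.5,"dz": -1.8,"wx": 0,"wy": 0,"wz": -19.12,"hand": 85},
  {"dx": -3.57,"dy": 0.5,"dz": -1.8,"wx": 0,"wy": 0,"wz": -19.12,"hand": 85},
])

```text
clock: 8.95
eef_pos: [0.5398, -0.2671, 0.1301]
tool_rot: [-0.113, 0.994, -0.0, 0.0]
ft_force: [-0.4, -0.3, -0.4]
grip_width: 0.085
grasp_force: 0.0
```

```bash
python3 - <<'E'
from h import *
o=bot.get_obs();print(o['eef_pos'],R.from_quat(o['tool_rot']).as_matrix()[:,0],o['ft_force'],o['grip_width'],o['clock'])
C,im=shot('wrist','g.png')
for t,n in(('bottom_box',(.493,-.0942)),('lid',(.537,-.268))):
    m=best('wrist',t,C,n)
    if m is None: print(t,'none');continue
    ys,xs=np.nonzero(m);print(t,xs.min(),xs.max(),ys.min(),ys.max());p,i=fit(C,t,m,[*n,.02]) ;print(t,p[:2],np.degrees(p[2]*10),round(i,3))
C2,im2=shot('scene','g2.png')
print([(d['extent'],d['score']) for d in bot.look_for('scene','pack')], proj(C2,[[.493,-.094,.041]]))
move([.5393,-.268,.014],yaw=np.radians(193))
a=cv2.resize(im2[140:220,160:280],None,fx=4.2,fy=4.2,interpolation=cv2.INTER_CUBIC);a=cv2.copyMakeBorder(a,0,384-a.shape[0],0,0,cv2.BORDER_CONSTANT) if a.shape[0]<384 else a
w=cv2.resize(im,(512,a.shape[0]));s=np.hstack([w,a]);s=cv2.resize(s,None,fx=.79,fy=.79);cv2.imwrite('pics/g3.png',s[:,:,::-1]);print(s.shape)
E
```

```text
[ 0.5398 -0.2671  0.1301] [-0.9744 -0.225  -0.0003] [-0.3674 -0.3046 -0.4166] 0.08499109573742084 8.95
bottom_box 405 511 122 262
bottom_box [ 0.4932 -0.0931] 6.973242609583105 0.784
lid 221 294 125 252
lid [ 0.5392 -0.2683] 12.970245644751454 0.979
[([235.8, 178.5, 14.3, 13.4], 0.42)] [[232.0926 177.3346]]
d [ 0.0128 -0.0138  2.3183] w [-0.0009  0.0012 -0.0048]
(303, 803, 3)
```

View pics/g3.png

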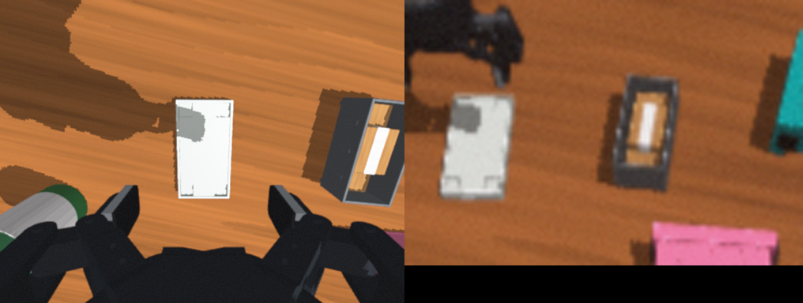

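The pack lies flat and centred in the box (left view at about (378,152)), and the lid is square between the fingers. Next I grip the lid.

Call:
drive_tool([
  {"dx": 0.01,"dy": -0.01,"dz": 0.8,"wx": 0,"wy": 0,"wz": 0,"hand": 85},
  {"dx": 0.01,"dy": -0.01,"dz": 1.6,"wx": 0,"wy": 0,"wz": 0,"hand": 85},
  {"dx": 0.01,"dy": -0.01,"dz": 2.1,"wx": 0,"wy": 0,"wz": 0,"hand": 85},
  {"dx": 0.01,"dy": -0.01,"dz": 2.3,"wx": 0,"wy": 0,"wz": 0,"hand": 85},
  {"dx": 0.01,"dy": -0.01,"dz": 2.3,"wx": 0,"wy": 0,"wz": 0,"hand": 75},
  {"dx": 0.01,"dy": -0.01,"dz": 2.3,"wx": 0,"wy": 0,"wz": 0,"hand": 50},
  {"dx": 0.01,"dy": -0.01,"dz": 2.3,"wx": 0,"wy": 0,"wz": 0,"hand": 50},
  {"dx": 0.01,"dy": -0.01,"dz": 2.3,"wx": 0,"wy": 0,"wz": 0,"hand": 50},
  {"dx": 0.01,"dy": -0.01,"dz": 2.3,"wx": 0,"wy": 0,"wz": 0,"hand": 50},
])

```text
clock: 10.1
eef_pos: [0.5407, -0.2685, 0.0166]
tool_rot: [-0.113, 0.994, -0.001, 0.002]
ft_force: [-0.1, -0.8, 4.7]
grip_width: 0.0618
grasp_force: 65.6
```

```bash
python3 - <<'E'
from h import *
o=bot.get_obs();print(o['eef_pos'],R.from_quat(o['tool_rot']).as_matrix()[:,0],o['ft_force'],o['grip_width'],o['clock'])
C=cam('wrist');im=bot.camera('wrist');cv2.imwrite('pics/h.png',im[:,:,::-1])
m=best('wrist','lid',C,(.5393,-.268))
if m is not None: p,i=fit(C,'lid',m,[.5393,-.268,.022]);print(p[:2],np.degrees(p[2]*10),i)
P=np.array([.493,-.0938]);yb=7.3
# lid centre relative to tcp assumed (.5393,-.268)-tcp
th=np.radians(yb-13);off=np.array([.5393,-.268])-o['eef_pos'][:2];c,s=np.cos(th),np.sin(th)
move([*(P-np.array([[c,-s],[s,c]])@off),o['eef_pos'][2]+.044],yaw=np.radians(180+yb))
E
```

```text
[ 0.5407 -0.2685  0.0166] [-0.9744 -0.2249 -0.0029] [-0.144  -0.7565  4.6871] 0.06178280059909965 10.1
[ 0.5405 -0.27  ] 12.973942526045793 0.8601341328475688
d [ 0.1181  3.5993 -0.8883] w [-0.0244  0.035   1.1388]
```

Call:
drive_tool([
  {"dx": 0,"dy": 0,"dz": -0.6,"wx": 0,"wy": 0,"wz": 0,"hand": 50},
  {"dx": 0,"dy": 0,"dz": -1.5,"wx": 0,"wy": 0,"wz": 0,"hand": 50},
  {"dx": 0.12,"dy": 3.6,"dz": -1.7,"wx": 0,"wy": 0,"wz": 1.14,"hand": 50},
  {"dx": 0.12,"dy": 3.6,"dz": -1.7,"wx": 0,"wy": 0,"wz": 1.14,"hand": 50},
  {"dx": 0.12,"dy": 3.6,"dz": -1.7,"wx": 0,"wy": 0,"wz": 1.14,"hand": 50},
  {"dx": 0.12,"dy": 3.6,"dz": -1.7,"wx": 0,"wy": 0,"wz": 1.14,"hand": 50},
  {"dx": 0.12,"dy": 3.6,"dz": -1.7,"wx": 0,"wy": 0,"wz": 1.14,"hand": 50},
  {"dx": 0.12,"dy": 3.6,"dz": -1.4,"wx": 0,"wy": 0,"wz": 1.14,"hand": 50},
  {"dx": 0.12,"dy": 3.6,"dz": -1.2,"wx": 0,"wy": 0,"wz": 1.14,"hand": 50},
  {"dx": 0.12,"dy": 3.6,"dz": -1.2,"wx": 0,"wy": 0,"wz": 1.14,"hand": 50},
])

```text
clock: 11.2
eef_pos: [0.4917, -0.094, 0.0732]
tool_rot: [-0.063, 0.998, 0.0, -0.002]
ft_force: [-0.6, 0.4, -0.6]
grip_width: 0.0614
grasp_force: 65.5
```

```bash
python3 - <<'E'
from h import *
o=bot.get_obs();print(o['eef_pos'],R.from_quat(o['tool_rot']).as_matrix()[:,0],o['ft_force'],o['grip_width'],o['clock'])
move([.4945,-.0937,.0606],yaw=np.radians(187.4))
C,im=shot('wrist','i.png');lz=o['eef_pos'][2]-.0166
m=best('wrist','lid',C,(.493,-.094),z=.06)
p,i=fit(C,'lid',m,[.493,-.094,.0126],z=lz);print('lid',p[:2],np.degrees(p[2]*10),i)
# predicted outlines: lid at assumed pose, bottom box
v=im[:,:,::-1].copy()
for n,pp,zz,col in(('lid',(.493,-.0941,7.4),lz,(0,0,255)),('bottom_box',(.493,-.0941,7.4),0,(0,255,0))):
    q=R.from_euler('z',np.radians(pp[2])).apply(SH[n])+[pp[0],pp[1],zz]
    cv2.polylines(v,[np.round(cv2.convexHull(proj(C,q).astype(np.float32))).astype(int)],True,col,1)
cv2.imwrite('pics/i2.png',cv2.resize(v[90:300,150:370],None,fx=2.8,fy=2.8,interpolation=cv2.INTER_CUBIC))
E
```

```text
[ 0.4917 -0.094   0.0732] [-0.992  -0.1264  0.0034] [-0.5671  0.3907 -0.6135] 0.06139087867405939 11.2
d [-0.057  -0.001   0.2517] w [ 0.0106 -0.0387 -0.0275]Traceback (most recent call last):
  File "<stdin>", line 6, in <module>
  File "h.py", line 35, in fit
    M=cv2.resize(mask.astype(np.uint8),None,fx=s,fy=s,interpolation=cv2.INTER_NEAREST)
                 ^^^^^^^^^^^
AttributeError: 'NoneType' object has no attribute 'astype'
```

```bash
python3 - <<'E'
from h import *
C,im=shot('wrist','j.png');o=bot.get_obs();print(o['eef_pos'],o['clock'])
L=bot.outline_of('wrist','lid');print([(d['extent'],d['score']) for d in L])
hs=cv2.cvtColor(im,cv2.COLOR_RGB2HSV);m=((hs[...,1]<40)&(hs[...,2]>150)).astype(np.uint8)
n,lab,st,_=cv2.connectedComponentsWithStats(m);k=1+np.argmax(st[1:,4]);print(st[k]);lz=o['eef_pos'][2]-.0166
p,i=fit(C,'lid',lab==k,[.493,-.094,.0126],z=lz,);print('lid',p[:2],np.degrees(p[2]*10),i)
v=im[:,:,::-1].copy()
for n,pp,zz,col in(('lid',(p[0],p[1],np.degrees(p[2]*10)),lz,(0,0,255)),('bottom_box',(.493,-.0941,7.4),0,(0,255,0))):
    q=R.from_euler('z',np.radians(pp[2])).apply(SH[n])+[pp[0],pp[1],zz]
    cv2.polylines(v,[np.round(cv2.convexHull(proj(C,q).astype(np.float32))*8).astype(int)],True,col,1,shift=3)
cv2.imwrite('pics/i2.png',cv2.resize(v[90:300,150:370],None,fx=2.8,fy=2.8,interpolation=cv2.INTER_CUBIC))
E
```

```text
[ 0.4932 -0.0944  0.0748] 11.35
[]
[ 191  133  135   78 7954]
lid [ 0.4931 -0.0959] 6.867831969233256 0.3061165539320704
```

View pics/i2.png

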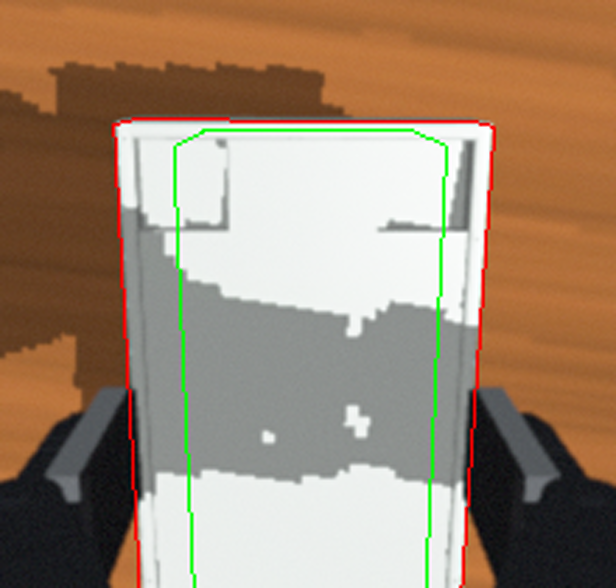

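The overlay shows the held lid's fit lying on its real edges. The camera is biased by about 1.5 mm in tool y, so I shift the lid by 1.8 mm to line it up with the box.

Call:
drive_tool([
  {"dx": 0,"dy": 0.036,"dz": 0.1,"wx": 0,"wy": 0,"wz": -0.06,"hand": 50},
  {"dx": 0,"dy": 0.036,"dz": 0.15,"wx": 0,"wy": 0,"wz": -0.06,"hand": 50},
  {"dx": 0,"dy": 0.036,"dz": 0.2,"wx": 0,"wy": 0,"wz": -0.06,"hand": 50},
  {"dx": 0,"dy": 0.036,"dz": 0.24,"wx": 0,"wy": 0,"wz": -0.06,"hand": 50},
  {"dx": 0,"dy": 0.036,"dz": 0.27,"wx": 0,"wy": 0,"wz": -0.06,"hand": 50},
  {"dx": 0,"dy": 0.036,"dz": 0.27,"wx": 0,"wy": 0,"wz": -0.06,"hand": 50},
])

```text
clock: 12.0
eef_pos: [0.4926, -0.0919, 0.0611]
tool_rot: [-0.066, 0.998, 0.0, -0.0]
ft_force: [0.0, 0.3, -0.9]
grip_width: 0.0618
grasp_force: 65.5
```

Call:
drive_tool([
  {"dx": 0,"dy": 0,"dz": 0.02,"wx": 0,"wy": 0,"wz": 0,"hand": 50},
  {"dx": 0,"dy": 0,"dz": 0.04,"wx": 0,"wy": 0,"wz": 0,"hand": 50},
  {"dx": 0,"dy": 0,"dz": 0.04,"wx": 0,"wy": 0,"wz": 0,"hand": 50},
])

```text
clock: 12.3
eef_pos: [0.4929, -0.092, 0.0605]
tool_rot: [-0.066, 0.998, -0.0, 0.0]
ft_force: [-3.4, 0.6, 7.7]
grip_width: 0.0616
grasp_force: 66.4
```

Call:
drive_tool([
  {"dx": 0,"dy": 0,"dz": -0.03,"wx": 0,"wy": 0,"wz": 0,"hand": 85},
  {"dx": 0,"dy": 0,"dz": -0.03,"wx": 0,"wy": 0,"wz": 0,"hand": 85},
  {"dx": 0,"dy": 0,"dz": -0.03,"wx": 0,"wy": 0,"wz": 0,"hand": 85},
  {"dx": 0,"dy": 0,"dz": -0.7,"wx": 0,"wy": 0,"wz": 0,"hand": 85},
  {"dx": 0,"dy": 0,"dz": -1.7,"wx": 0,"wy": 0,"wz": 0,"hand": 85},
  {"dx": -2.28,"dy": 7.0,"dz": -4.8,"wx": 0,"wy": 0,"wz": 1.52,"hand": 85},
  {"dx": -2.28,"dy": 7.0,"dz": -4.8,"wx": 0,"wy": 0,"wz": 1.52,"hand": 85},
  {"dx": -2.28,"dy": 7.0,"dz": -4.8,"wx": 0,"wy": 0,"wz": 1.52,"hand": 85},
  {"dx": -2.28,"dy": 7.0,"dz": -4.8,"wx": 0,"wy": 0,"wz": 1.52,"hand": 85},
  {"dx": -2.28,"dy": 7.0,"dz": -4.8,"wx": 0,"wy": 0,"wz": 1.52,"hand": 85},
  {"dx": -2.28,"dy": 7.0,"dz": -4.8,"wx": 0,"wy": 0,"wz": 1.52,"hand": 85},
  {"dx": -2.28,"dy": 7.0,"dz": -4.8,"wx": 0,"wy": 0,"wz": 1.52,"hand": 85},
  {"dx": -2.28,"dy": 7.0,"dz": -4.8,"wx": 0,"wy": 0,"wz": 1.52,"hand": 85},
  {"dx": -2.28,"dy": 7.0,"dz": -4.8,"wx": 0,"wy": 0,"wz": 1.52,"hand": 85},
  {"dx": -2.28,"dy": 7.0,"dz": -4.8,"wx": 0,"wy": 0,"wz": 1.52,"hand": 85},
  {"dx": -2.28,"dy": 7.0,"dz": -4.8,"wx": 0,"wy": 0,"wz": 1.52,"hand": 85},
  {"dx": -2.28,"dy": 7.0,"dz": -4.8,"wx": 0,"wy": 0,"wz": 1.52,"hand": 85},
])

```text
clock: 14.0
eef_pos: [0.5592, 0.2684, 0.2986]
tool_rot: [0.001, 1.0, -0.0, -0.001]
ft_force: [0.0, 0.2, 0.3]
grip_width: 0.0849
grasp_force: 0.0
```

```bash
cat >> h.py <<'E'
def rackT(name,z=None):
    "p=x,y,yaw/10 of rack; box leaning on shelf; position p is box origin with height from x along slope"
    return lambda p:(R.from_euler('z',p[2]*10)*R.from_euler('y',-np.pi/6)).apply(SH[name])+[p[0],p[1],.064 if z is None else z]
E
python3 - <<'E'
from h import *
o=bot.get_obs();print(o['eef_pos'],R.from_quat(o['tool_rot']).as_matrix()[:,0],o['clock'],o['joint_pos'])
C,im=shot('wrist','k.png');v=im[:,:,::-1].copy()
for t,n in(('deep_box',(.54,.215)),('shallow_box',(.54,.345))):
    L=bot.outline_of('wrist',t);print(t,[(d['extent'],round(d['score'],2)) for d in L])
    m=best('wrist',t,C,n,z=.12)
    if m is None: continue
    for z in(.060,.064,.068):
        p,i=fit(C,t,m,[*n,-.01],T=rackT(t,z));print(t,z,p[:2],np.degrees(p[2]*10),i)
        cv2.polylines(v,[np.round(cv2.convexHull(proj(C,rackT(t,z)(p)).astype(np.float32))).astype(int)],True,(0,0,255),1)
cv2.imwrite('pics/k2.png',v)
E
```

```text
[0.5592 0.2684 0.2986] [-1.      0.0018  0.0016] 14.0 [ 0.4477  0.4846  0.5034  1.5914 -0.0002  0.4495]
deep_box [([105.4, 52.9, 83.6, 104.7], 0.92), ([207.5, 155.0, 63.4, 109.4], 0.75), ([199.6, 286.9, 68.1, 82.3], 0.55)]
deep_box 0.06 [0.5593 0.2103] 2.833216488123407 0.9768392786304965
deep_box 0.064 [0.559  0.2111] 2.8872769951691035 0.9764611286999346
deep_box 0.068 [0.5589 0.2117] 2.742547787882899 0.9596431982199293
shallow_box [([322.4, 157.1, 63.6, 101.6], 0.58)]
shallow_box 0.06 [0.553  0.3444] 3.05201811217366 0.9592934382607711
shallow_box 0.064 [0.5523 0.3434] 2.929084999341797 0.9697024265070004
shallow_box 0.068 [0.5524 0.3425] 2.8924905504067357 0.9666303792406301
```

View pics/k2.png

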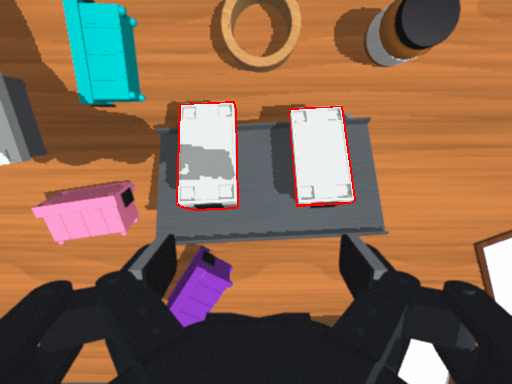

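The overlay matches both box lids closely: deep at (207,155), shallow at (322,157). Next I work out the grasp of the deep box.

```bash
cat >> h.py <<'E'
def rackrot(yd): return R.from_euler('z',np.radians(yd))*R.from_euler('y',-np.pi/6)
def grasp(p,yd,h):
    B=rackrot(yd);M=B.as_matrix();return np.array(p)+M[:,2]*h,R.from_matrix(np.c_[-M[:,0],M[:,1],-M[:,2]])
E
python3 -c "
from h import *
for h in(.12,.05):
    P,q=grasp([.559,.212,.063],2.85,h);print(P);move(P,q=q)"
```

```text
[0.4991 0.209  0.1669]
d [ 1.2075 -1.2032  2.6499] w [-0.1537 -5.9996 -0.5724]
[0.534  0.2108 0.1063]
d [ 0.5083 -1.1674  3.8623] w [-0.1537 -5.9996 -0.5724]
```

Call:
drive_tool([
  {"dx": 1.21,"dy": -1.2,"dz": 1.5,"wx": -0.15,"wy": -6.0,"wz": -0.57,"hand": 85},
  {"dx": 1.21,"dy": -1.2,"dz": 2.0,"wx": -0.15,"wy": -6.0,"wz": -0.57,"hand": 85},
  {"dx": 1.21,"dy": -1.2,"dz": 2.65,"wx": -0.15,"wy": -6.0,"wz": -0.57,"hand": 85},
  {"dx": 1.21,"dy": -1.2,"dz": 2.65,"wx": -0.15,"wy": -6.0,"wz": -0.57,"hand": 85},
  {"dx": 1.21,"dy": -1.2,"dz": 2.65,"wx": -0.15,"wy": -6.0,"wz": -0.57,"hand": 85},
  {"dx": 1.21,"dy": -1.2,"dz": 2.65,"wx": -0.15,"wy": -6.0,"wz": -0.57,"hand": 85},
  {"dx": 0.86,"dy": -1.185,"dz": 3.26,"wx": -0.15,"wy": -6.0,"wz": -0.57,"hand": 85},
  {"dx": 0.6,"dy": -1.17,"dz": 3.7,"wx": -0.15,"wy": -6.0,"wz": -0.57,"hand": 85},
  {"dx": 0.51,"dy": -1.165,"dz": 3.86,"wx": -0.15,"wy": -6.0,"wz": -0.57,"hand": 85},
  {"dx": 0.51,"dy": -1.165,"dz": 3.86,"wx": -0.15,"wy": -6.0,"wz": -0.57,"hand": 85},
])

```text
clock: 15.25
eef_pos: [0.5336, 0.211, 0.1051]
tool_rot: [-0.024, 0.966, 0.006, 0.258]
ft_force: [0.1, -0.3, 0.4]
grip_width: 0.0849
grasp_force: 0.0
```

```bash
python3 -c "
from h import *
P,q=grasp([.559,.212,.063],2.85,.05);move(P,q=q);o=bot.get_obs();print(o['joint_pos'],o['ft_force'],o['ft_torque'])
C,im=shot('wrist','l.png')
v=im[:,:,::-1].copy();cv2.polylines(v,[np.round(cv2.convexHull(proj(C,rackT('deep_box',.063)([.559,.2108,.00497])).astype(np.float32))).astype(int)],True,(0,0,255),1);cv2.imwrite('pics/l2.png',v)"
```

```text
d [-0.0203 -0.0062 -0.017 ] w [-0.0121 -0.0278  0.0098]
[ 0.4842  0.2265 -0.5646  0.2999 -0.2121  0.3818] [ 0.1215 -0.2704  0.4237] [-0.0334  0.4663 -0.0365]
```

View pics/l2.png

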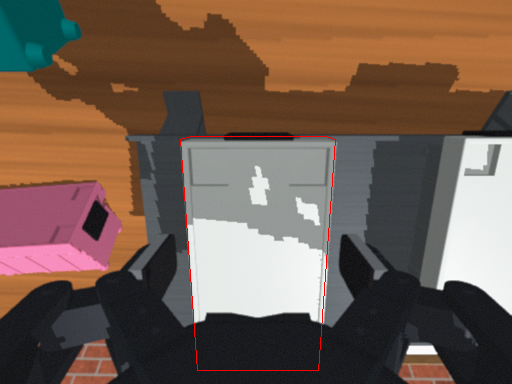

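The box's real outline lies on the prediction and sits centred between the fingers, so I close and lift.

Call:
drive_tool([
  {"dx": 0,"dy": 0,"dz": 0,"wx": 0,"wy": 0,"wz": 0,"hand": 50},
  {"dx": 0,"dy": 0,"dz": 0,"wx": 0,"wy": 0,"wz": 0,"hand": 50},
  {"dx": 0,"dy": 0,"dz": 0,"wx": 0,"wy": 0,"wz": 0,"hand": 50},
  {"dx": 0,"dy": 0,"dz": 0,"wx": 0,"wy": 0,"wz": 0,"hand": 50},
  {"dx": 0,"dy": 0,"dz": -0.2,"wx": 0,"wy": 0,"wz": 0,"hand": 50},
  {"dx": 0,"dy": 0,"dz": -0.6,"wx": 0,"wy": 0,"wz": 0,"hand": 50},
  {"dx": 0,"dy": 0,"dz": -1.3,"wx": 0,"wy": 0,"wz": 0,"hand": 50},
  {"dx": 0,"dy": 0,"dz": -2.2,"wx": 0,"wy": 0,"wz": 0,"hand": 50},
  {"dx": 0,"dy": 0,"dz": -2.2,"wx": 0,"wy": 0,"wz": 0,"hand": 50},
])

```text
clock: 16.2
eef_pos: [0.4787, 0.2102, 0.2067]
tool_rot: [-0.025, 0.965, 0.009, 0.261]
ft_force: [1.5, 1.3, -3.3]
grip_width: 0.0628
grasp_force: 68.9
```

```bash
cat >> h.py <<'E'
def heldfit(name,z0):
    "fit held box: white mask + known tool pose; params: offset along tool x, along tool z(h), pitch"
    C,im=shot('wrist',name+'_held%.2f.png'%bot.get_obs()['clock']);o=bot.get_obs();Rt=R.from_quat(o['tool_rot']).as_matrix()
    return C,im,o,Rt
E
python3 - <<'E'
from h import *
o=bot.get_obs();print(o['eef_pos'],o['ft_force'],o['ft_torque'],o['grip_width'],o['clock'])
C,im=shot('wrist','m.png');Rt=R.from_quat(o['tool_rot']).as_matrix()
v=im[:,:,::-1].copy()
# expected: box origin = TCP + .05 tool z ; axes x=-tx
B=np.c_[-Rt[:,0],Rt[:,1],-Rt[:,2]]
q=(SH['deep_box'])@B.T+o['eef_pos']+.05*Rt[:,2]
cv2.polylines(v,[np.round(cv2.convexHull(proj(C,q).astype(np.float32))*8).astype(int)],True,(0,0,255),1,shift=3)
cv2.imwrite('pics/m2.png',cv2.resize(v[100:330,130:390],None,fx=2.3,fy=2.3,interpolation=cv2.INTER_CUBIC))
c=.493;P=[.493,-.0926,.26]
move(P,yaw=np.radians(187.4))
E
```

```text
[0.4787 0.2102 0.2067] [ 1.4629  1.3323 -3.3347] [0.0737 0.7831 0.0253] 0.06282176372208537 16.2
d [-0.5389 -6.0537 -0.9906] w [-0.203   6.0411 -0.8658]
```

View pics/m2.png

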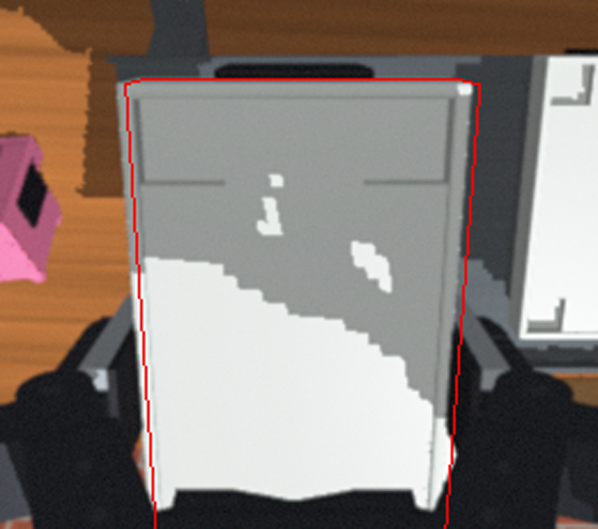

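The held box matches the expected pose, apart from the known 1.5–2 mm camera bias. I go to a waypoint from which the placed lid is visible.

```bash
python3 -c "
from h import *
move([.60,-.08,.28],yaw=np.radians(187.5))"
```

```text
d [-2.5982 -5.9133 -0.2539] w [-0.2082  6.041  -0.8853]
```

Call:
drive_tool([
  {"dx": -0.6,"dy": -0.3,"dz": -0.7,"wx": -0.1,"wy": 1.5,"wz": -0.2,"hand": 50},
  {"dx": -2.6,"dy": -5.9,"dz": -0.25,"wx": -0.21,"wy": 6.04,"wz": -0.88,"hand": 50},
  {"dx": -2.6,"dy": -5.9,"dz": -0.25,"wx": -0.21,"wy": 6.04,"wz": -0.88,"hand": 50},
  {"dx": -2.6,"dy": -5.9,"dz": -0.25,"wx": -0.21,"wy": 6.04,"wz": -0.88,"hand": 50},
  {"dx": -2.6,"dy": -5.9,"dz": -0.25,"wx": -0.21,"wy": 6.04,"wz": -0.88,"hand": 50},
  {"dx": -2.6,"dy": -5.9,"dz": -0.25,"wx": -0.21,"wy": 6.04,"wz": -0.88,"hand": 50},
  {"dx": -2.6,"dy": -5.9,"dz": -0.25,"wx": -0.21,"wy": 6.04,"wz": -0.88,"hand": 50},
  {"dx": -2.6,"dy": -5.9,"dz": -0.25,"wx": -0.21,"wy": 6.04,"wz": -0.88,"hand": 50},
  {"dx": -2.6,"dy": -5.9,"dz": -0.25,"wx": -0.21,"wy": 6.04,"wz": -0.88,"hand": 50},
  {"dx": -2.6,"dy": -5.9,"dz": -0.25,"wx": -0.21,"wy": 6.04,"wz": -0.88,"hand": 50},
  {"dx": -2.6,"dy": -5.9,"dz": -0.25,"wx": -0.21,"wy": 6.04,"wz": -0.88,"hand": 50},
])

```text
clock: 17.35
eef_pos: [0.5996, -0.0787, 0.2766]
tool_rot: [-0.065, 0.998, -0.001, -0.003]
ft_force: [0.8, -0.2, -3.3]
grip_width: 0.0628
grasp_force: 69.0
```

```bash
cat >> h.py <<'E'
SH['stack1']=np.array(cub(.11,.054,.006,.044)+cub(.12,.064,.044,.060)+cub(.106,.05,0,.006))
SH['stack2']=np.vstack([SH['stack1'],SH['deep_box']+[0,0,.055]])
E
python3 - <<'E'
from h import *
o=bot.get_obs();print(o['eef_pos'],R.from_quat(o['tool_rot']).as_matrix()[:,2],o['ft_force'],o['grip_width'],o['clock'])
C,im=shot('wrist','n.png')
v=im[:,:,::-1].copy()
for t,z in(('lid',.05),('bottom_box',.04),('deep_box',.05)):
    L=bot.outline_of('wrist',t);print(t,[(d['extent'],round(d['score'],2)) for d in L])
    m=best('wrist',t,C,(.493,-.093),z)
    if m is not None:
        nm='stack1' if t!='lid' else 'lid'
        p,i=fit(C,nm,m,[.493,-.093,.013],z=0 if nm=='stack1' else .044);print(nm,p[:2],np.degrees(p[2]*10),i)
        cv2.polylines(v,[np.round(cv2.convexHull(proj(C,R.from_euler('z',p[2]*10).apply(SH[nm])+[p[0],p[1],0 if nm=='stack1' else .044]).astype(np.float32))).astype(int)],True,(0,0,255),1)
cv2.imwrite('pics/n2.png',v)
E
```

```text
[ 0.5996 -0.0787  0.2766] [-0.0053 -0.0022 -1.    ] [ 0.7805 -0.2485 -3.2633] 0.06280973489445048 17.35
lid [([258.5, 76.8, 57.6, 98.8], 0.96)]
lid [ 0.4921 -0.0936] 7.3863634942471466 0.9176823789337928
bottom_box []
deep_box [([260.7, 225.5, 157.2, 192.6], 0.94), ([403.1, 293.6, 60.8, 88.6], 0.93), ([351.2, 197.8, 39.2, 56.3], 0.58)]
```

View pics/n2.png

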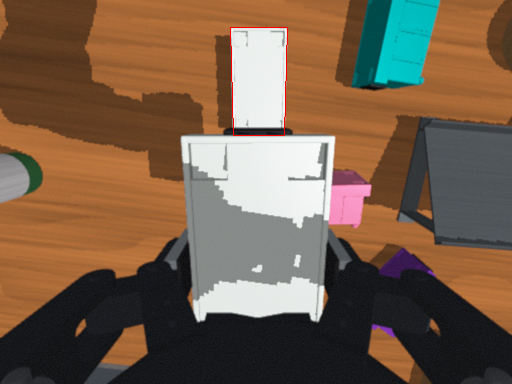

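The picture shows the lid seated on the bottom box at (259,80), matching its fit, with the deep box held in the gripper.

```bash
python3 -c "
from h import *
move([.4927,-.092,.125],yaw=np.radians(187.5))"
```

```text
d [2.1536 0.0393 3.0622] w [-0.027  -0.0382 -0.0129]
```

Call:
drive_tool([
  {"dx": 1.0,"dy": 0.02,"dz": 0.6,"wx": 0,"wy": 0,"wz": 0,"hand": 50},
  {"dx": 2.15,"dy": 0.04,"dz": 1.3,"wx": 0,"wy": 0,"wz": 0,"hand": 50},
  {"dx": 2.15,"dy": 0.04,"dz": 1.9,"wx": 0,"wy": 0,"wz": 0,"hand": 50},
  {"dx": 2.15,"dy": 0.04,"dz": 2.5,"wx": 0,"wy": 0,"wz": 0,"hand": 50},
  {"dx": 2.15,"dy": 0.04,"dz": 2.9,"wx": 0,"wy": 0,"wz": 0,"hand": 50},
  {"dx": 2.15,"dy": 0.04,"dz": 3.06,"wx": 0,"wy": 0,"wz": 0,"hand": 50},
  {"dx": 2.15,"dy": 0.04,"dz": 3.06,"wx": 0,"wy": 0,"wz": 0,"hand": 50},
  {"dx": 2.15,"dy": 0.04,"dz": 3.06,"wx": 0,"wy": 0,"wz": 0,"hand": 50},
])

```text
clock: 18.5
eef_pos: [0.494, -0.0926, 0.1261]
tool_rot: [-0.064, 0.998, -0.002, -0.001]
ft_force: [-0.3, -0.1, -4.4]
grip_width: 0.0631
grasp_force: 68.9
```

```bash
python3 - <<'E'
from h import *
move([.4927,-.092,.105],yaw=np.radians(187.5));o=bot.get_obs();print(R.from_quat(o['tool_rot']).as_matrix())
C,im=shot('side','p.png');v=im[:,:,::-1].copy()
Rz=R.from_euler('z',np.radians(7.5))
for P,c in((Rz.apply(SH['stack1'])+[.4927,-.092,0],(0,0,255)),(Rz.apply(SH['deep_box'])+[*o['eef_pos'][:2],o['eef_pos'][2]-.05],(0,255,0))):
    cv2.polylines(v,[np.round(cv2.convexHull(proj(C,P).astype(np.float32))*8).astype(int)],True,c,1,shift=3)
cv2.imwrite('pics/p2.png',cv2.resize(v[150:270,190:310],None,fx=5,fy=5,interpolation=cv2.INTER_CUBIC))
E
```

```text
d [0.0244 0.0161 0.4215] w [-0.034  -0.018  -0.0218]
[[-0.9917 -0.1286 -0.0012]
 [-0.1286  0.9917 -0.0031]
 [ 0.0016 -0.003  -1.    ]]
```

View pics/p2.png

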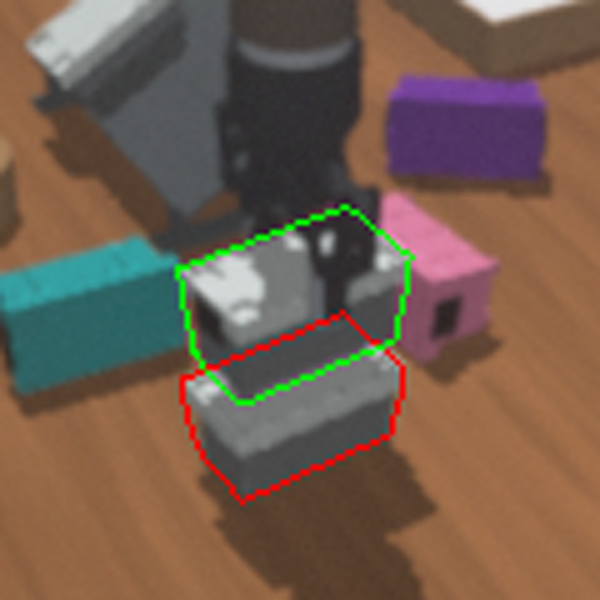

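Side view: the bottom stack and the held box both show the same small offset from their predicted outlines, so they line up with each other. I lower it gently.

Call:
drive_tool([
  {"dx": 0.02,"dy": 0.01,"dz": 0.12,"wx": 0,"wy": 0,"wz": 0,"hand": 50},
  {"dx": 0.02,"dy": 0.01,"dz": 0.22,"wx": 0,"wy": 0,"wz": 0,"hand": 50},
  {"dx": 0.02,"dy": 0.01,"dz": 0.29,"wx": 0,"wy": 0,"wz": 0,"hand": 50},
  {"dx": 0.02,"dy": 0.01,"dz": 0.33,"wx": 0,"wy": 0,"wz": 0,"hand": 50},
  {"dx": 0.02,"dy": 0.01,"dz": 0.36,"wx": 0,"wy": 0,"wz": 0,"hand": 50},
  {"dx": 0.02,"dy": 0.01,"dz": 0.36,"wx": 0,"wy": 0,"wz": 0,"hand": 50},
])

```text
clock: 19.15
eef_pos: [0.4915, -0.0921, 0.1066]
tool_rot: [-0.064, 0.998, -0.001, -0.002]
ft_force: [-0.1, -0.5, -4.9]
grip_width: 0.0627
grasp_force: 69.1
```

Call:
drive_tool([
  {"dx": 0,"dy": 0,"dz": 0.02,"wx": 0,"wy": 0,"wz": 0,"hand": 50},
  {"dx": 0,"dy": 0,"dz": 0.04,"wx": 0,"wy": 0,"wz": 0,"hand": 50},
  {"dx": 0,"dy": 0,"dz": 0.04,"wx": 0,"wy": 0,"wz": 0,"hand": 50},
])

```text
clock: 19.45
eef_pos: [0.4917, -0.0921, 0.1048]
tool_rot: [-0.064, 0.998, -0.001, -0.002]
ft_force: [-0.1, -0.1, -5.8]
grip_width: 0.0628
grasp_force: 69.1
```

Call:
drive_tool([
  {"dx": 0,"dy": 0,"dz": 0.02,"wx": 0,"wy": 0,"wz": 0,"hand": 50},
  {"dx": 0,"dy": 0,"dz": 0.04,"wx": 0,"wy": 0,"wz": 0,"hand": 50},
  {"dx": 0,"dy": 0,"dz": 0.04,"wx": 0,"wy": 0,"wz": 0,"hand": 50},
])

```text
clock: 19.75
eef_pos: [0.4917, -0.0921, 0.1042]
tool_rot: [-0.064, 0.998, -0.001, -0.001]
ft_force: [-3.3, 0.0, 5.3]
grip_width: 0.0626
grasp_force: 70.3
```

Call:
drive_tool([
  {"dx": 0,"dy": 0,"dz": -0.02,"wx": 0,"wy": 0,"wz": 0,"hand": 85},
  {"dx": 0,"dy": 0,"dz": -0.02,"wx": 0,"wy": 0,"wz": 0,"hand": 85},
  {"dx": 0,"dy": 0,"dz": -0.02,"wx": 0,"wy": 0,"wz": 0,"hand": 85},
  {"dx": 0,"dy": 0,"dz": -0.6,"wx": 0,"wy": 0,"wz": 0,"hand": 85},
  {"dx": 0,"dy": 0,"dz": -1.4,"wx": 0,"wy": 0,"wz": 0,"hand": 85},
  {"dx": 0,"dy": 0,"dz": -2.4,"wx": 0,"wy": 0,"wz": 0,"hand": 85},
  {"dx": 0,"dy": 0,"dz": -3.0,"wx": 0,"wy": 0,"wz": 0,"hand": 85},
  {"dx": 0,"dy": 0,"dz": -3.0,"wx": 0,"wy": 0,"wz": 0,"hand": 85},
])

```text
clock: 20.55
eef_pos: [0.4953, -0.0923, 0.2583]
tool_rot: [-0.064, 0.998, -0.003, 0.004]
ft_force: [-0.7, -0.6, -1.0]
grip_width: 0.0853
grasp_force: 0.0
```

```bash
python3 - <<'E'
from h import *
o=bot.get_obs();print(o['eef_pos'],o['clock'],o['ft_force'])
C,im=shot('wrist','q.png');v=im[:,:,::-1].copy()
m=best('wrist','deep_box',C,(.493,-.093),.1)
if m is not None:
    p,i=fit(C,'stack2',m,[.493,-.093,.013]);print(p[:2],np.degrees(p[2]*10),i)
    p,i=fit(C,'deep_box',m,[.493,-.093,.013],z=.055);print(p[:2],np.degrees(p[2]*10),i)
for h in(.10,.028):
    P,q=grasp([.5525,.3446,.063],2.9,h);print(P);move(P,q=q)
cv2.imwrite('pics/q.png',v)
E
```

```text
[ 0.4953 -0.0923  0.2583] 20.55 [-0.7424 -0.5613 -1.0474]
[ 0.4907 -0.0939] 7.341657806648075 0.9772682429543885
[ 0.4907 -0.0939] 7.358147170614095 0.9765615342140614
[0.5026 0.3421 0.1496]
d [-1.3134  8.5866  2.0485] w [ 0.2016 -6.0164  0.8846]
[0.5385 0.3439 0.0872]
d [-2.0334  8.5339  3.2944] w [ 0.2016 -6.0164  0.8846]
```

View pics/q.png

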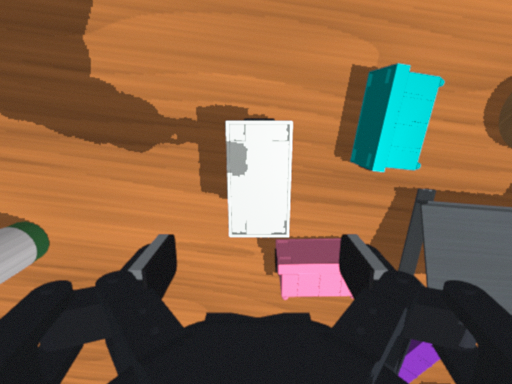

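The deep box is seated squarely on the stack at (259,178). Next is the shallow box.

Call:
drive_tool([
  {"dx": -1.3,"dy": 8.6,"dz": 1.0,"wx": 0.1,"wy": -3.0,"wz": 0.44,"hand": 85},
  {"dx": -1.3,"dy": 8.6,"dz": 1.0,"wx": 0.1,"wy": -3.0,"wz": 0.44,"hand": 85},
  {"dx": -1.3,"dy": 8.6,"dz": 1.0,"wx": 0.2,"wy": -6.02,"wz": 0.88,"hand": 85},
  {"dx": -1.3,"dy": 8.6,"dz": 1.0,"wx": 0.2,"wy": -6.02,"wz": 0.88,"hand": 85},
  {"dx": -1.3,"dy": 8.6,"dz": 1.0,"wx": 0.2,"wy": -6.02,"wz": 0.88,"hand": 85},
  {"dx": -1.3,"dy": 8.6,"dz": 1.0,"wx": 0.2,"wy": -6.02,"wz": 0.88,"hand": 85},
  {"dx": -1.3,"dy": 8.6,"dz": 1.0,"wx": 0.2,"wy": -6.02,"wz": 0.88,"hand": 85},
  {"dx": -1.3,"dy": 8.59,"dz": 1.0,"wx": 0.2,"wy": -6.02,"wz": 0.88,"hand": 85},
  {"dx": -1.3,"dy": 8.59,"dz": 1.0,"wx": 0.2,"wy": -6.02,"wz": 0.88,"hand": 85},
  {"dx": -1.31,"dy": 8.59,"dz": 1.6,"wx": 0.2,"wy": -6.02,"wz": 0.88,"hand": 85},
  {"dx": -1.31,"dy": 8.59,"dz": 2.05,"wx": 0.2,"wy": -6.02,"wz": 0.88,"hand": 85},
  {"dx": -1.31,"dy": 8.59,"dz": 2.05,"wx": 0.2,"wy": -6.02,"wz": 0.88,"hand": 85},
  {"dx": -1.31,"dy": 8.59,"dz": 2.05,"wx": 0.2,"wy": -6.02,"wz": 0.88,"hand": 85},
])

```text
clock: 21.95
eef_pos: [0.5008, 0.3414, 0.1474]
tool_rot: [-0.025, 0.966, 0.006, 0.257]
ft_force: [0.6, 0.4, 0.4]
grip_width: 0.0851
grasp_force: 0.0
```

```bash
python3 - <<'E'
from h import *
o=bot.get_obs();print(o['eef_pos'],o['clock'],o['joint_pos'])
C,im=shot('wrist','r.png')
m=best('wrist','shallow_box',C,(.54,.345),.1)
if m is None: print('none',[(d['extent'],d['score']) for d in bot.look_for('wrist','shallow_box')])
else:
    p,i=fit(C,'shallow_box',m,[.5525,.3435,.005],T=rackT('shallow_box',.0635));print(p[:2],np.degrees(p[2]*10),i)
P,q=grasp([.5525,.3446,.063],2.9,.028);print(P);move(P,q=q)
E
```

```text
[0.5008 0.3414 0.1474] 21.95 [ 0.7546  0.259  -0.3682  0.5338 -0.3283  0.6344]
[0.553  0.3432] 2.920044163274013 0.9734438098723159
[0.5385 0.3439 0.0872]
d [-0.0007 -0.0093  1.4512] w [ 0.0129 -0.0053 -0.0097]
```

Call:
drive_tool([
  {"dx": 0,"dy": -0.01,"dz": 0.6,"wx": 0,"wy": 0,"wz": 0,"hand": 85},
  {"dx": 0,"dy": -0.01,"dz": 1.1,"wx": 0,"wy": 0,"wz": 0,"hand": 85},
  {"dx": 0,"dy": -0.01,"dz": 1.42,"wx": 0,"wy": 0,"wz": 0,"hand": 85},
  {"dx": 0,"dy": -0.01,"dz": 1.42,"wx": 0,"wy": 0,"wz": 0,"hand": 85},
  {"dx": 0,"dy": -0.01,"dz": 1.42,"wx": 0,"wy": 0,"wz": 0,"hand": 50},
  {"dx": 0,"dy": -0.01,"dz": 1.42,"wx": 0,"wy": 0,"wz": 0,"hand": 50},
  {"dx": 0,"dy": -0.01,"dz": 1.42,"wx": 0,"wy": 0,"wz": 0,"hand": 50},
  {"dx": 0,"dy": -0.01,"dz": 1.42,"wx": 0,"wy": 0,"wz": 0,"hand": 50},
])

```text
clock: 22.85
eef_pos: [0.5375, 0.3443, 0.0899]
tool_rot: [-0.024, 0.965, 0.008, 0.259]
ft_force: [-3.6, -2.5, 7.3]
grip_width: 0.0627
grasp_force: 66.5
```

```bash
python3 - <<'E'
from h import *
o=bot.get_obs();M=rackrot(2.9).as_matrix()
print(M.T@(o['eef_pos']-np.array([.5527,.3446,.063])),o['ft_force'],o['grip_width'])
move([.60,-.08,.32],yaw=np.radians(187.4))
E
```

```text
[0.0003 0.0005 0.0309] [-3.5925 -2.4693  7.3082] 0.06268021334213993
d [-3.0194 -8.5292 -3.5908] w [-0.2113  6.0116 -0.8794]
```

Call:
drive_tool([
  {"dx": 0,"dy": 0,"dz": -0.2,"wx": 0,"wy": 0,"wz": 0,"hand": 50},
  {"dx": 0,"dy": 0,"dz": -0.6,"wx": 0,"wy": 0,"wz": 0,"hand": 50},
  {"dx": 0,"dy": 0,"dz": -1.3,"wx": 0,"wy": 0,"wz": 0,"hand": 50},
  {"dx": 0,"dy": 0,"dz": -2.2,"wx": 0,"wy": 0,"wz": 0,"hand": 50},
  {"dx": -0.5,"dy": -0.8,"dz": -2.6,"wx": 0,"wy": 1.0,"wz": 0,"hand": 50},
  {"dx": -3.0,"dy": -8.53,"dz": -3.6,"wx": -0.21,"wy": 6.01,"wz": -0.88,"hand": 50},
  {"dx": -3.0,"dy": -8.53,"dz": -3.6,"wx": -0.21,"wy": 6.01,"wz": -0.88,"hand": 50},
  {"dx": -3.0,"dy": -8.53,"dz": -3.6,"wx": -0.21,"wy": 6.01,"wz": -0.88,"hand": 50},
  {"dx": -3.0,"dy": -8.53,"dz": -3.6,"wx": -0.21,"wy": 6.01,"wz": -0.88,"hand": 50},
  {"dx": -3.0,"dy": -8.53,"dz": -3.6,"wx": -0.21,"wy": 6.01,"wz": -0.88,"hand": 50},
  {"dx": -3.0,"dy": -8.53,"dz": -3.6,"wx": -0.21,"wy": 6.01,"wz": -0.88,"hand": 50},
  {"dx": -3.0,"dy": -8.53,"dz": -3.6,"wx": -0.21,"wy": 6.01,"wz": -0.88,"hand": 50},
  {"dx": -3.0,"dy": -8.53,"dz": -3.6,"wx": -0.21,"wy": 6.01,"wz": -0.88,"hand": 50},
  {"dx": -3.0,"dy": -8.53,"dz": -3.6,"wx": -0.21,"wy": 6.01,"wz": -0.88,"hand": 50},
  {"dx": -3.0,"dy": -8.53,"dz": -3.6,"wx": -0.21,"wy": 6.01,"wz": -0.88,"hand": 50},
  {"dx": -3.0,"dy": -8.53,"dz": -3.6,"wx": -0.21,"wy": 6.01,"wz": -0.88,"hand": 50},
  {"dx": -3.0,"dy": -8.53,"dz": -3.6,"wx": -0.21,"wy": 6.01,"wz": -0.88,"hand": 50},
])

```text
clock: 24.55
eef_pos: [0.5984, -0.0784, 0.3178]
tool_rot: [-0.066, 0.998, -0.0, -0.002]
ft_force: [0.7, -1.0, -2.8]
grip_width: 0.0628
grasp_force: 66.5
```

```bash
python3 - <<'E'
from h import *
o=bot.get_obs();Rt=R.from_quat(o['tool_rot']).as_matrix();print(o['eef_pos'],Rt[:,2],o['ft_force'],o['clock'])
C,im=shot('wrist','s.png');v=im[:,:,::-1].copy()
L=[d for d in bot.outline_of('wrist','lid')+bot.outline_of('wrist','deep_box') if np.linalg.norm(ray(C,d['extent'][:2],.11)[0,:2]-[.492,-.093])<.05]
print([(d['extent'],d['score']) for d in L])
hs=cv2.cvtColor(im,cv2.COLOR_RGB2HSV)
B=np.c_[-Rt[:,0],Rt[:,1],-Rt[:,2]];q=SH['shallow_box']@B.T+o['eef_pos']+.031*Rt[:,2]
for P in(q,R.from_euler('z',np.radians(7.4)).apply(SH['deep_box'])+[.4915,-.0937,.055]):
    cv2.polylines(v,[np.round(cv2.convexHull(proj(C,P).astype(np.float32))*8).astype(int)],True,(0,0,255),1,shift=3)
if L:
    p,i=fit(C,'deep_box',L[0]['region'],[.4915,-.0937,.0129],z=.055);print(p[:2],np.degrees(p[2]*10),i)
cv2.imwrite('pics/s2.png',cv2.resize(v[0:340,130:400],None,fx=1.75,fy=1.75,interpolation=cv2.INTER_CUBIC))
move([.4917,-.0921,.116+.031+.02],yaw=np.radians(187.4))
E
```

```text
[ 0.5984 -0.0784  0.3178] [-0.004  -0.0011 -1.    ] [ 0.7307 -0.9596 -2.8124] 24.55
[([258.5, 75.9, 61.8, 108.0], 0.8)]
[ 0.4904 -0.0941] 6.871171837783014 0.9251127959439974
d [2.1463 0.0173 3.029 ] w [-0.0135 -0.0393  0.0271]
```

View pics/s2.png

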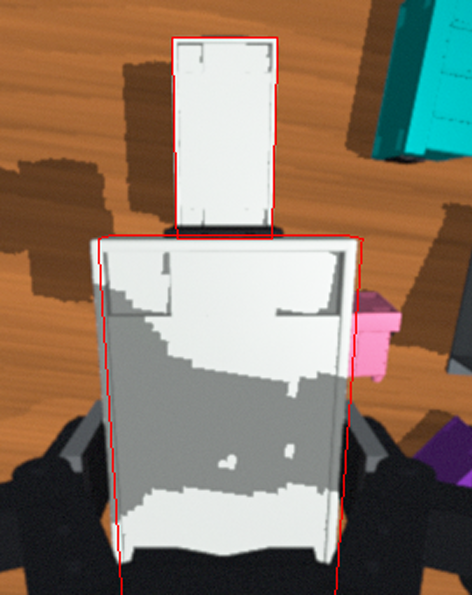

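Both outlines match: the seated deep box at about (225,130) and the held shallow box. I move it over the stack.

Call:
drive_tool([
  {"dx": 1.0,"dy": 0.01,"dz": 0.4,"wx": 0,"wy": 0,"wz": 0,"hand": 50},
  {"dx": 2.16,"dy": 0.02,"dz": 1.0,"wx": 0,"wy": 0,"wz": 0,"hand": 50},
  {"dx": 2.16,"dy": 0.02,"dz": 1.7,"wx": 0,"wy": 0,"wz": 0,"hand": 50},
  {"dx": 2.16,"dy": 0.02,"dz": 2.3,"wx": 0,"wy": 0,"wz": 0,"hand": 50},
  {"dx": 2.16,"dy": 0.02,"dz": 2.8,"wx": 0,"wy": 0,"wz": 0,"hand": 50},
  {"dx": 2.16,"dy": 0.02,"dz": 3.03,"wx": 0,"wy": 0,"wz": 0,"hand": 50},
  {"dx": 2.16,"dy": 0.02,"dz": 3.03,"wx": 0,"wy": 0,"wz": 0,"hand": 50},
  {"dx": 2.16,"dy": 0.02,"dz": 3.03,"wx": 0,"wy": 0,"wz": 0,"hand": 50},
])

```text
clock: 25.5
eef_pos: [0.4922, -0.0933, 0.168]
tool_rot: [-0.065, 0.998, -0.001, -0.001]
ft_force: [0.7, 0.2, -1.4]
grip_width: 0.063
grasp_force: 66.5
```

```bash
python3 -c "
from h import *
move([.4912,-.0921,.147],yaw=np.radians(187.3));o=bot.get_obs();print(o['eef_pos'],o['ft_force'])
bot.camera('wrist');o=bot.get_obs();print(o['eef_pos'],o['tool_rot'])"
```

```text
d [0.0171 0.0268 0.4204] w [-0.0221 -0.0161  0.0268]
[ 0.4922 -0.0933  0.168 ] [ 0.7431  0.1969 -1.3747]
[ 0.4927 -0.0934  0.1685] [-0.0648  0.9979 -0.0012 -0.    ]
```

Call:
drive_tool([
  {"dx": 0.02,"dy": 0.02,"dz": 0.12,"wx": 0,"wy": 0,"wz": 0,"hand": 50},
  {"dx": 0.02,"dy": 0.02,"dz": 0.22,"wx": 0,"wy": 0,"wz": 0,"hand": 50},
  {"dx": 0.02,"dy": 0.02,"dz": 0.28,"wx": 0,"wy": 0,"wz": 0,"hand": 50},
  {"dx": 0.02,"dy": 0.02,"dz": 0.33,"wx": 0,"wy": 0,"wz": 0,"hand": 50},
  {"dx": 0.02,"dy": 0.02,"dz": 0.36,"wx": 0,"wy": 0,"wz": 0,"hand": 50},
  {"dx": 0.02,"dy": 0.02,"dz": 0.36,"wx": 0,"wy": 0,"wz": 0,"hand": 50},
])

```text
clock: 26.15
eef_pos: [0.4901, -0.0927, 0.1488]
tool_rot: [-0.064, 0.998, -0.001, -0.002]
ft_force: [0.3, 0.3, -1.6]
grip_width: 0.0624
grasp_force: 66.5
```

Call:
drive_tool([
  {"dx": 0,"dy": 0,"dz": 0.02,"wx": 0,"wy": 0,"wz": 0,"hand": 50},
  {"dx": 0,"dy": 0,"dz": 0.04,"wx": 0,"wy": 0,"wz": 0,"hand": 50},
  {"dx": 0,"dy": 0,"dz": 0.04,"wx": 0,"wy": 0,"wz": 0,"hand": 50},
])

```text
clock: 26.45
eef_pos: [0.4902, -0.0927, 0.147]
tool_rot: [-0.064, 0.998, -0.001, -0.001]
ft_force: [0.3, -0.1, -2.1]
grip_width: 0.0628
grasp_force: 66.5
```

Call:
drive_tool([
  {"dx": 0,"dy": 0,"dz": 0.02,"wx": 0,"wy": 0,"wz": 0,"hand": 50},
  {"dx": 0,"dy": 0,"dz": 0.04,"wx": 0,"wy": 0,"wz": 0,"hand": 50},
  {"dx": 0,"dy": 0,"dz": 0.04,"wx": 0,"wy": 0,"wz": 0,"hand": 50},
])

```text
clock: 26.75
eef_pos: [0.4901, -0.0927, 0.1448]
tool_rot: [-0.064, 0.998, -0.001, -0.002]
ft_force: [0.1, 0.8, -2.3]
grip_width: 0.0629
grasp_force: 66.5
```

Call:
drive_tool([
  {"dx": 0,"dy": 0,"dz": 0.02,"wx": 0,"wy": 0,"wz": 0,"hand": 50},
  {"dx": 0,"dy": 0,"dz": 0.04,"wx": 0,"wy": 0,"wz": 0,"hand": 50},
  {"dx": 0,"dy": 0,"dz": 0.04,"wx": 0,"wy": 0,"wz": 0,"hand": 50},
])

```text
clock: 27.05
eef_pos: [0.4903, -0.0926, 0.1444]
tool_rot: [-0.064, 0.998, -0.001, -0.001]
ft_force: [-3.0, 1.2, 7.0]
grip_width: 0.0629
grasp_force: 67.7
```

Call:
drive_tool([
  {"dx": 0,"dy": 0,"dz": -0.02,"wx": 0,"wy": 0,"wz": 0,"hand": 85},
  {"dx": 0,"dy": 0,"dz": -0.02,"wx": 0,"wy": 0,"wz": 0,"hand": 85},
  {"dx": 0,"dy": 0,"dz": -0.02,"wx": 0,"wy": 0,"wz": 0,"hand": 85},
  {"dx": 0,"dy": 0,"dz": -0.6,"wx": 0,"wy": 0,"wz": 0,"hand": 85},
  {"dx": 0,"dy": 0,"dz": -1.4,"wx": 0,"wy": 0,"wz": 0,"hand": 85},
  {"dx": 0,"dy": 0,"dz": -2.4,"wx": 0,"wy": 0,"wz": 0,"hand": 85},
  {"dx": -1.0,"dy": 0,"dz": -3.2,"wx": 0,"wy": 0,"wz": 0,"hand": 85},
  {"dx": -1.0,"dy": 0,"dz": -3.2,"wx": 0,"wy": 0,"wz": 0,"hand": 85},
  {"dx": -1.0,"dy": 0,"dz": -3.2,"wx": 0,"wy": 0,"wz": 0,"hand": 85},
  {"dx": -1.0,"dy": 0,"dz": -3.2,"wx": 0,"wy": 0,"wz": 0,"hand": 85},
  {"dx": -1.0,"dy": 0,"dz": -3.2,"wx": 0,"wy": 0,"wz": 0,"hand": 85},
])

```text
clock: 28.15
eef_pos: [0.5389, -0.086, 0.3014]
tool_rot: [-0.064, 0.998, -0.0, -0.003]
ft_force: [-1.0, -0.4, -0.3]
grip_width: 0.085
grasp_force: 0.0
```

```bash
python3 - <<'E'
from h import *
o=bot.get_obs();print(o['eef_pos'],o['clock'])
C,im=shot('wrist','t.png')
L=[d for t in('shallow_box','deep_box','lid') for d in bot.outline_of('wrist',t) if np.linalg.norm(ray(C,d['extent'][:2],.15)[0,:2]-[.491,-.093])<.05]
SH['stack3']=np.vstack([SH['stack2'],SH['shallow_box']+[0,0,.116]])
for d in L:
    p,i=fit(C,'stack3',d['region'],[.491,-.0937,.0129]);print(d['score'],p[:2],np.degrees(p[2]*10),i)
C2,s=shot('side','t2.png')
v=s[:,:,::-1].copy()
q=R.from_euler('z',np.radians(7.4)).apply(SH['stack3'])+[.4915,-.092,0]
a=cv2.resize(im[:,:,::-1][40:300,130:390],(400,400));b=cv2.resize(v[150:260,200:310],(400,400),interpolation=cv2.INTER_CUBIC)
cv2.imwrite('pics/t3.png',np.hstack([a,b]))
E
```

```text
[ 0.5389 -0.086   0.3014] 28.15
0.75 [ 0.4898 -0.0942] 7.668795657460387 0.9717735258253422
```

View pics/t3.png

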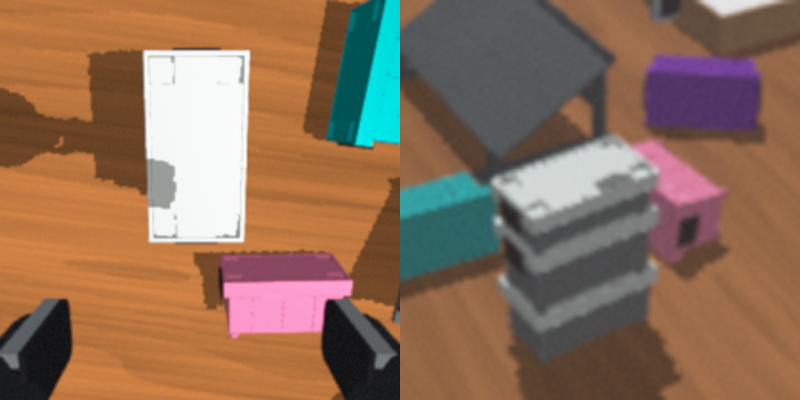

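The stack stands square and level in both views. The fit residuals are within about 1.5 mm of the level below and the gripper is clear, so I hand in.

```bash
python3 -c "
from workcell import bot
print(bot.job_done())"
```

```text
the job is handed in; nothing more can be done
None
```

I put the pack flat in the bottom box, closed the lid, stacked the deep box and then the shallow box squarely on top, and handed the job in at about 28 s; the final pictures show the stack level, but the hand-in gave no verdict.

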